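Index the sample carousel and weigh the green jar

TASK

Weigh the green stones: pull the carousel's sprung knob outward, turn it, and let it snap home in the notch that brings the green-capped jar to the open gate. Then lift that jar out and stand it gently upright in the middle of the balance pan, letting go of it. Leave the other jars standing in the carousel, and do not disturb the bottle, the dish of stones, the calculator or the magnifier.

Things in the scene. Friction and masses are not known exactly. Their poses are not given: they have to be found in the camera images.
- carousel_unit: Fixed white bench carousel. Origin: on the table under the centre of its round base (290 mm across). z up; -x points (roughly at the robot) to the open gate, -y to the knob console. An aluminium turntable, 276 mm across, turns about the vertical axis through the origin. Ten jar pockets lie 36 degrees apart on a circle of 105 mm radius, parted by brass pillars (14 mm across, 28 mm high) midway between, with 8 mm pins outside.
- gate (a point): Point on the turntable's top face at the middle of the open gate, 105 mm from its axis, 50 mm above the table; axes as carousel_unit. At the start the pocket here is empty and the four jars stand in the pockets at 36 and 72 degrees to either side of it.
- axis (a point): Centre of the turntable's top face, 50 mm above the table; axes as carousel_unit. Fixed radial hold-down bars (8 mm wide, underside 118 and top 124 mm above the table, reaching from the hub to 140 mm radius) pass over every station but the gate: a jar can be lifted out only there. Hub cap 32 mm across, top 126 mm above the table. Raised disc inside the pockets: 78 mm radius, 6 mm high.
- knob_face (a point): Centre of the knob console's sloped face, 100 x 100 mm, 88 mm above the table. z is the knob's axis, outward from the face, 28 degrees from vertical, leaning to carousel_unit's -x and turned 24 degrees from there towards its -y. On the face a 4 mm index plate (37 mm radius) with rounded steel teeth up to 11 mm above the face, notches between them.
- knob_grip (a point): Middle of the sprung knob's black bar grip, 36 mm out from knob_face; moves and turns with the knob. The bar is 44 mm long (x), 16 mm thick (y: close the fingers along y) and spans from 20 mm below to 14 mm above this point along z, the knob's axis pointing outward. Two brass arms with index pins reach 32 mm from the axis, on the bar's -x and +x sides, 18 mm or more below this point.
- knob_pull (a joint): How far the knob is pulled outward along its axis, m: 0 fully home, 0.013 the stop. A spring pulls it home with about 6 N at 0 and 12 N at the stop. Home, its two pins are locked in notches (play under 0.06 rad either way); it turns freely when pulled beyond 0.008. Let go near a notch it snaps in; it can be left stuck on top of a tooth half-way between.
- knob_turn (a joint): Turn of the knob, rad; 0 at the start, positive counter-clockwise when looking at the knob from outside. Notches at -1.257, -0.628, 0, 0.628 and 1.257 (36 degrees apart); stops at -1.40 and 1.40. The turntable is geared to it 1:1: it turns by the same angle, positive counter-clockwise seen from above.
- jar_green: Clear closed jar with green stones and a green cap: a cylinder 46 mm across, 60 mm high, 0.10 to 0.21 kg. Origin: centre of its underside; z up along the jar.
- jar_red: The same jar with a red cap. Origin: centre of its underside.
- jar_yellow: The same jar with a yellow cap. Origin: centre of its underside.
- jar_blue: The same jar with a blue cap. Origin: centre of its underside.
- balance: Fixed grey bench balance, 200 mm (x) by 170 mm (y), housing top 40 mm above the table. Origin: on the table under the housing's centre.
- pan (a point): Centre of the top face of the balance's round steel pan, 96 mm across, 54 mm above the table.
- bottle: Loose amber glass bottle, 44 mm across, 105 mm high, standing between gate and knob console. Origin: centre of its underside.
- petri: Loose clear dish with small grey stones, 80 mm across, 13 mm high. Origin: centre of its underside.
- calculator: Loose black desk calculator, 70 mm (x) by 100 mm (y) by 14 mm, lying behind the knob console. Origin: centre of its underside.
- loupe: Loose folding magnifier, 60 mm long, 14 mm high, lying beside the balance. Origin: centre of the underside of its round lens barrel; its case reaches 46 mm to -x.
Mind the look-alikes: they are no part of the job. There is more than one size of the jar_blue; the job needs the largest.

How it is judged:
By the outcome, as a careful person would: the job done as asked, in the order asked, and still so for the second after the job is handed in, with the robot touching nothing.
It also fails if it takes over 58 s, if anything falls off the work surface, if the arm or the gripper's body presses on something with over 40 N, if the wrist force passes 120 N, or if a joint passes its speed limit or range.

ROBOT

A 7-joint arm with a two-finger parallel gripper is mounted at the origin on the work surface. World frame = base frame: x ahead of the robot, y to its left, z up, the work surface at z = 0. Lengths are in m, angles in rad, forces in N, time in s.
With the tool pointing down it reaches from about 0.425 to 0.95 m from the base axis. Payload 4.7 kg.
Tool frame: the origin (TCP) lies midway between the tips of the shut fingers; the grasp point (between the pads) lies 19 mm behind it; y points along the fingers, x is the direction in which the jaws open and shut, and the axes are right-handed (so a half turn about y gives the same grasp; the last joint's range is limited). The gripper opens to 87 mm and grips with 3 to 60 N. Pads are 19 mm wide; open, the fingers measure 117 mm over their backs; the gripper's body (75 mm by 190 mm) begins 51 mm behind the grasp point.
Start: joints at [1.176, 0.469, -0.049, 1.532, 0.024, 1.141, -0.082], TCP at [0.241, -0.63, 0.223] pointing down, gripper open.
Joint ranges: [-2.59, 2.59], [-0.33, 1.99], [-1.39, 1.29], [0.1, 2.45], [-1.04, 4.18], [0.21, 1.99], [-2.66, 2.66]. Speed limits (rad/s): [2.57, 2.57, 3.14, 3.14, 3.14, 3.14, 3.14].

INTERFACE

Orientations are given as a unit quaternion [w, x, y, z].
In Python, from bench import bot, get_image, sign_off gives the robot as it stands.
- The arm moves only by the tool carry_out, never from a script. Its arguments are lists of equal length, an entry for each row: "linear": the shift along the tool's x, y, z in mm, a list of three; "angular": the turn, a rotation vector about the tool's x, y, z in degrees, a list of three; "grip": the closure, from -1 (fully open) to 1 (shut). A call has exactly 8 rows; each row is the pose to reach, as a shift and turn from the pose commanded when the call began, along the tool's axes at that moment; what a row does not reach only later rows make up. A row lasts 1/10 s, in which the tool goes at most 50 mm and 8.59 degrees, less where a joint would pass 70% of its speed; a pose out of reach is approached as far as the arm can. A call with a gripper value outside its range is refused whole. The fingers move at their own pace and stop on an object; the grip force is fixed at half the most. Time passes only in rows, so rows that repeat a pose let the fingers close, or fill a call up. It gives the time, the measured TCP pose, the force and the opening at its end, in the units of the state.
- bot.sense(): the state, without advancing time (a new reading comes with each control period).
- get_image(name): name is "side" or "top"; returns a dict with "frame" (420x560x3 uint8, red, green, blue), "intrinsics" (3x3 intrinsics, pixels), "R" (3x3) and "t" (3): a world point X has camera coordinates R X + t. Camera axes: x right, y down, z forward; pixel columns grow to the right and rows downward; lengths in m; the calibration is good to about 2 mm. A picture is of the moment at which its call begins. There is no depth.
- sign_off(): hands the job in, once; it reports no verdict.
The state is a dict: "clock": time; "joint_pos": joint angles; "joint_velocities": joint speeds; "effort": joint torques, N m; "position": TCP position; "eef_rot": TCP orientation; "contact_force": force on the tool from outside, world axes, zero at the start; "moment": the same for the moment, N m; "width": finger opening in m.
Only numpy, scipy, OpenCV 4.12 (cv2) and the standard library are available. Lean on these libraries where they do the work, as an engineer would, in place of code of your own. Each camera call takes 0.05 s, during which the arm holds its last target.

## Working session

There is one attempt and no reset: what is moved stays moved. The work goes in short steps, Python scripts to look and compute and a tool call to move; the robot and the scene stay as the last step left them, time stands still between calls to the robot, and variables do not carry over. Pictures are saved under pics/ and viewed, and the job is handed in when it is done.

Besides the shell and the picture viewer there is one more tool, called after "Call:" as a command line: name --argument value ..., lists and objects as JSON in quotes. carry_out: Moves the arm, as the interface text tells. Its arguments: {"type":"object","properties":{"linear":{"type":"array"},"angular":{"type":"array"},"grip":{"type":"array"}},"required":["linear","angular","grip"]}

```bash
ls; mkdir -p pics; python3 - <<'E'
from bench import bot,get_image
import cv2,numpy as np,pickle
s=bot.sense();print(s)
for n in("side","top"):
    d=get_image(n);cv2.imwrite(f"pics/{n}0.png",d["frame"][:,:,::-1]);pickle.dump(d,open(f"{n}0.pkl","wb"))
    print(n,np.round(d["intrinsics"],1).tolist(),np.round(d["R"],4).tolist(),np.round(d["t"],4).tolist(),"cam pos",-np.array(d["R"]).T@d["t"])
E
```

```text
pics
{'clock': 0.0, 'joint_pos': array([ 1.17604953,  0.4694224 , -0.04856175,  1.53371365,  0.02414629,
        1.14102968, -0.08232408]), 'joint_velocities': array([-3.94178092e-04,  7.21309074e-04,  1.91601902e-03, -3.90884181e-05,
        1.81064843e-03, -4.89196855e-05, -2.74411618e-04]), 'effort': array([-1.00106615e-04, -5.07974339e+01, -8.09026812e-02, -2.36152411e+01,
       -6.12651813e-02,  3.79601517e-02,  2.01427911e-04]), 'position': array([ 0.24122974, -0.62975928,  0.22150385]), 'eef_rot': array([ 0.58296831, -0.58225127,  0.40130996, -0.40010213]), 'contact_force': array([-0.1569632 , -0.81869739,  0.39215142]), 'moment': array([ 0.02101109, -0.0058198 ,  0.0136691 ]), 'width': 0.08714135130715976}
side [[435.0, 0.0, 276.0], [0.0, 435.0, 210.1], [0.0, 0.0, 1.0]] [[-0.6572, -0.7533, 0.0251], [-0.4457, 0.3616, -0.8189], [0.6077, -0.5494, -0.5734]] [0.2854, 0.3627, 0.7784] cam pos [-0.12380225  0.51150732  0.73620102]
top [[386.8, 0.0, 280.7], [0.0, 386.8, 210.2], [0.0, 0.0, 1.0]] [[-0.0143, -0.9999, 0.0094], [-0.9978, 0.0137, -0.0653], [0.0651, -0.0103, -0.9978]] [-0.0841, 0.5259, 1.0925] cam pos [ 0.45231661 -0.08008527  1.12521586]
```

View pics/side0.png

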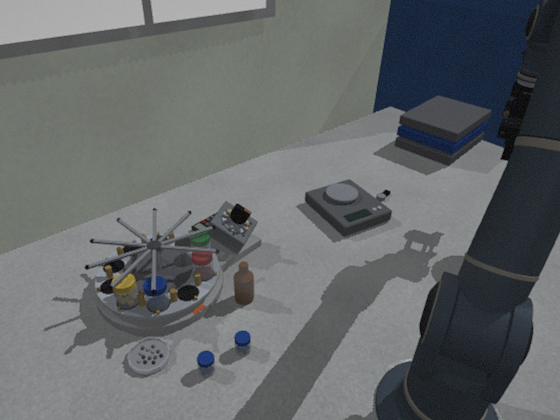

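View pics/top0.png

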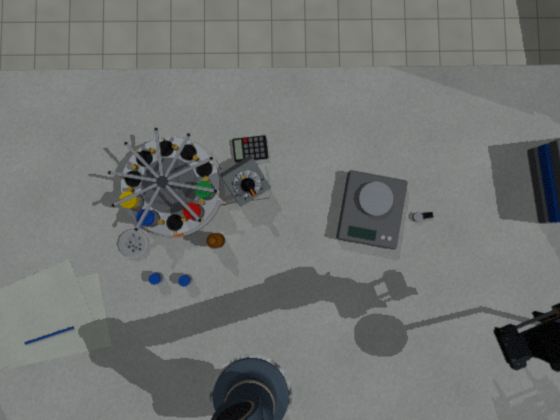

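```bash
python3 - <<'E'
import cv2
a=cv2.imread("pics/top0.png");cv2.imwrite("pics/top0c.png",cv2.resize(a[110:290,90:290],None,fx=3.3,fy=3.3,interpolation=cv2.INTER_CUBIC)[:600])
cv2.imwrite("pics/top0b.png",cv2.resize(a[150:270,320:450],None,fx=5,fy=5,interpolation=cv2.INTER_CUBIC))
a=cv2.imread("pics/side0.png");cv2.imwrite("pics/side0c.png",cv2.resize(a[190:390,70:280],None,fx=3,fy=3,interpolation=cv2.INTER_CUBIC))
E
```

```text
(no output)
```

View pics/top0c.png

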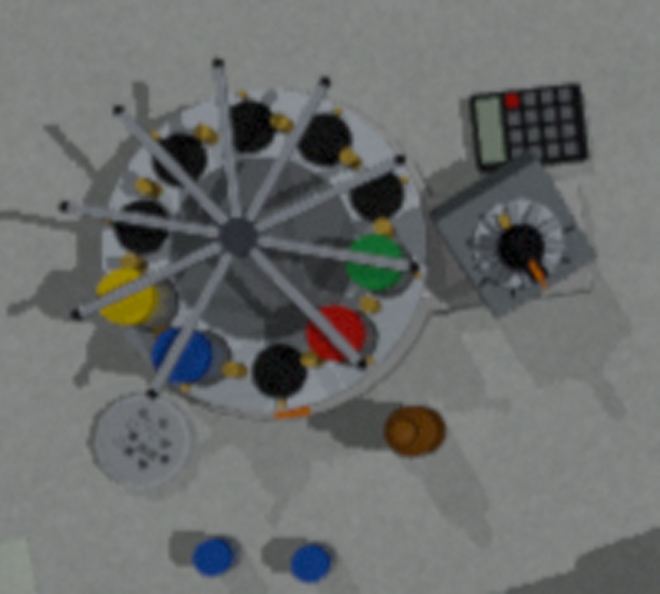

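View pics/side0c.png

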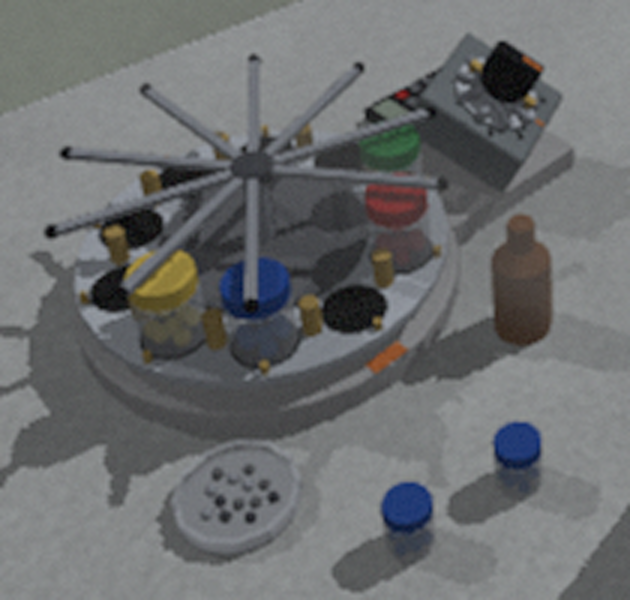

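View pics/top0b.png

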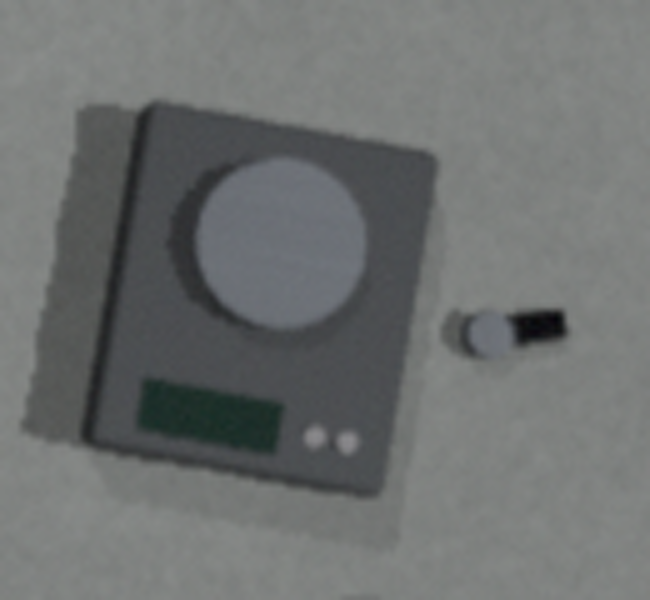

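```bash
python3 - <<'E'
import cv2
a=cv2.imread("pics/top0.png");A=cv2.resize(a[150:212,212:278],None,fx=9,fy=9,interpolation=cv2.INTER_CUBIC)
b=cv2.imread("pics/side0.png");B=cv2.resize(b[195:265,200:270],None,fx=8.5,fy=8.5,interpolation=cv2.INTER_CUBIC)
cv2.imwrite("pics/kt.png",cv2.convertScaleAbs(A,alpha=1.8,beta=10));cv2.imwrite("pics/ks.png",cv2.convertScaleAbs(B,alpha=1.8,beta=10))
E
```

```text
(no output)
```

View pics/kt.png

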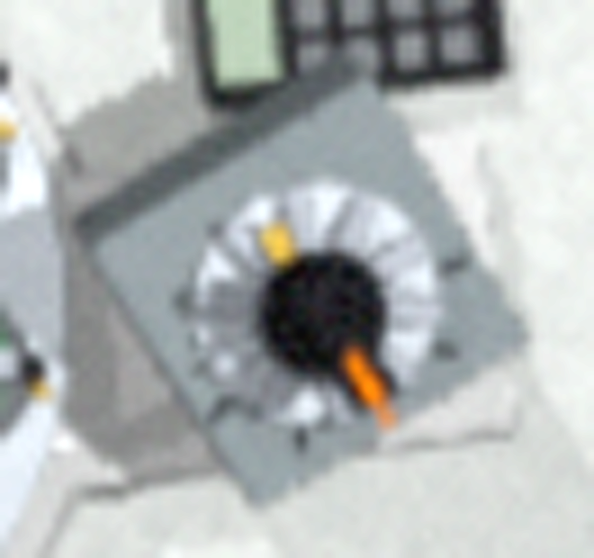

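View pics/ks.png

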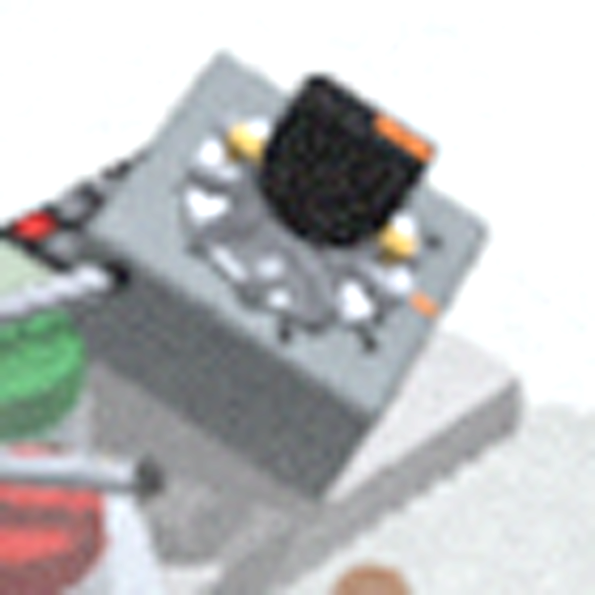

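```bash
cat > h.py <<'E'
import numpy as np,pickle,cv2
from scipy.optimize import least_squares
from scipy.spatial.transform import Rotation as Rn
cams={n:pickle.load(open(n+"0.pkl","rb")) for n in("side","top")}
def proj(n,P):
    d=cams[n];c=np.atleast_2d(P)@np.array(d["R"]).T+np.array(d["t"]);c=c@np.array(d["intrinsics"]).T
    return c[:,:2]/c[:,2:]
def ray(n,uv):
    d=cams[n];r=np.linalg.inv(d["intrinsics"])@[uv[0],uv[1],1];return -np.array(d["R"]).T@d["t"],np.array(d["R"]).T@r
def atz(n,uv,z):
    o,r=ray(n,uv);return o+r*(z-o[2])/r[2]
def cr(p,s,ox,oy):  # crop px -> image px (cv2.resize centers)
    p=np.array(p,float);return (p+.5)/s-.5+[ox,oy]
def Rz(a):return Rn.from_euler("z",a).as_matrix()
E
cat > fit.py <<'E'
from h import *
tt=cr([(119,110),(218,63),(325,82),(401,159),(414,267),(362,364),(152,394),(77,314),(65,206),(239,236)],3.3,90,110)
at=[36,0,324,288,252,216,144,108,72]
ts=cr([(250,305),(130,285),(52,231),(67,153),(146,90),(254,60),(359,68),(431,113),(440,184),(253,166)],3,70,190)
as_=[144,108,72,36,0,324,288,252,216]
ft=cr([(85,240),(385,85),(525,340),(265,500)],9,212,150)
fs=cr([(80,240),(225,55),(485,235),(370,415)],8.5,200,195)
def tips(p,ang,r):
    a=np.radians(ang);T=np.c_[r*np.cos(a),r*np.sin(a),0*a+.121];T=np.r_[T,[[0,0,.126]]]
    return T@Rz(p[2]).T+[p[0],p[1],0]
z=np.array([-np.sin(np.radians(28))*np.cos(np.radians(24)),-np.sin(np.radians(28))*np.sin(np.radians(24)),np.cos(np.radians(28))])
def face(p):  # p: x,y,yaw
    zz=Rz(p[2])@z; hx=np.cross([0,0,1],zz);hx/=np.linalg.norm(hx);up=np.cross(zz,hx)
    return zz,hx,up
def f(q):
    p=q[:3]
    r=[proj("top",tips(p,at,q[3]))-tt,proj("side",tips(p,as_,q[3]))-ts]
    zz,hx,up=face(p);c=np.array([q[4],q[5],.088])
    C=[c+.05*(s*hx+u*up) for s,u in((1,-1),(1,1),(-1,1),(-1,-1))]
    ph=q[6];R=Rn.from_rotvec(zz*ph).as_matrix();C=(np.array(C)-c)@R.T+c
    r+=[proj("top",C)-ft,proj("side",C)-fs]
    return np.concatenate(r).ravel()
s=least_squares(f,[.52,.15,0,.14,.5,0,0.],loss="soft_l1")
E
python3 - <<'E'
from fit import *
print(np.round(s.x,4),np.degrees(s.x[2]),np.degrees(s.x[6]));r=s.fun.reshape(-1,2);print(np.round(r,1).tolist())
E
```

```text
[5.966e-01 2.174e-01 1.278e-01 1.399e-01 5.924e-01 5.000e-04 2.410e-02] 7.321664167854848 1.3796144299242898
[[-0.0, 0.6], [-0.0, 0.6], [-0.1, 0.5], [-0.4, 0.5], [-0.1, 0.3], [-0.2, 0.2], [0.2, 0.1], [0.2, 0.4], [0.0, 0.4], [-0.4, 0.2], [0.2, -0.9], [-3.1, 1.8], [-0.1, -0.8], [0.0, -0.9], [0.1, -0.8], [0.0, -0.7], [-0.3, -0.7], [-0.4, -0.9], [0.6, -0.8], [-0.4, -1.9], [50.2, 12.1], [-1.9, -0.4], [-49.2, -8.1], [-0.3, 3.1], [49.3, -2.7], [-0.3, -1.8], [-46.4, -0.7], [2.2, 0.4]]
```

```bash
sed -i 's/((1,-1),(1,1),(-1,1),(-1,-1))/((-1,-1),(-1,1),(1,1),(1,-1))/' fit.py
python3 - <<'E'
from fit import *
print(np.round(s.x,4),np.degrees(s.x[2]),np.degrees(s.x[6]));r=s.fun.reshape(-1,2);print(np.round(r,1).tolist()[-8:])
zz,hx,up=face(s.x);c=np.array([s.x[4],s.x[5],.088]);print(zz,hx,up,c)
top=c+.05*zz
print("bar top ctr: top",(proj("top",top)-[212,150]+.5)*9,"side",(proj("side",top)-[200,195]+.5)*8.5)
for n,o,k,sc,fn in(("top",(212,150),9,0,"kt"),("side",(200,195),8.5,0,"ks")):
    im=cv2.imread(f"pics/{fn}.png")
    for th,col in((90,(0,0,255)),(100,(255,0,0)),(80,(0,255,0))):
        a=np.radians(th);bx=np.cos(a)*hx+np.sin(a)*up;by=np.cross(zz,bx)
        q=[top+sx*.022*bx+sy*.008*by for sx,sy in((1,1),(1,-1),(-1,-1),(-1,1))]
        P=((proj(n,q)-o+.5)*k).astype(int);cv2.polylines(im,[P],True,col,1)
        for sx in(1,-1):
            P=((proj(n,c+.015*zz+sx*.030*bx)-o+.5)*k).astype(int)[0];cv2.circle(im,tuple(map(int,P)),4,col,1)
    q=[c+.05*(a*hx+b*up) for a,b in((-1,-1),(-1,1),(1,1),(1,-1))]
    cv2.polylines(im,[((proj(n,q)-o+.5)*k).astype(int)],True,(255,0,255),1)
    cv2.imwrite(f"pics/{fn}o.png",im)
E
```

```text
[ 5.9660e-01  2.1740e-01  1.2750e-01  1.3990e-01  5.9580e-01  1.2000e-03
 -1.5937e+00] 7.306335419055929 -91.31167342709654
[[-0.3, 0.5], [-1.0, -1.4], [0.7, 0.9], [-1.7, 1.7], [-0.2, -2.9], [-0.2, -2.2], [1.1, -1.6], [-0.0, -0.1]]
[-0.40111715 -0.2439438   0.88294759] [ 0.51961359 -0.85440138  0.        ] [0.75439164 0.45879157 0.46947156] [0.59577736 0.00118987 0.088     ]
bar top ctr: top [[343.16637853 346.15887993]] side [[366.26929124 111.03052619]]
```

View pics/kto.png

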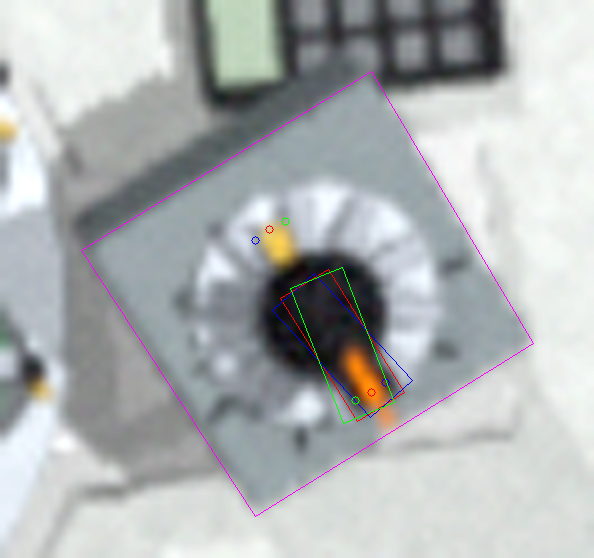

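View pics/kso.png

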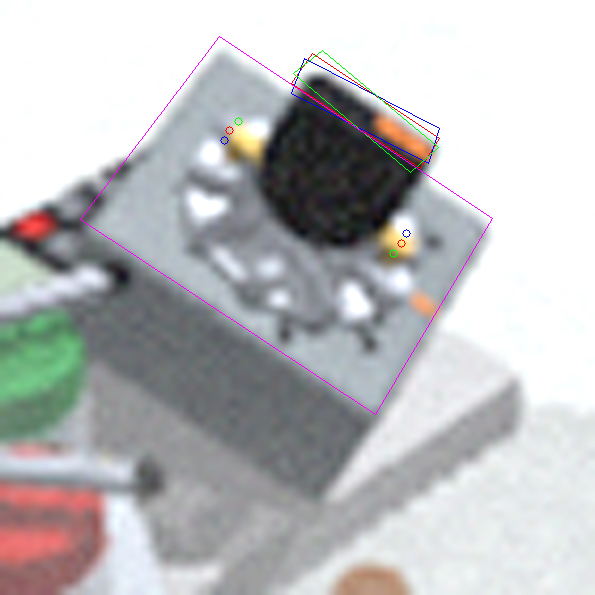

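```bash
python3 - <<'E'
from fit import *
zz,hx,up=face(s.x)
def tri(ut,us):
    f=lambda X:np.r_[(proj("top",X)-ut).ravel(),(proj("side",X)-us).ravel()]
    q=least_squares(f,[.6,0,.1]);return q.x,q.fun
c=np.array([s.x[4],s.x[5],.088])
for nm,a,b in(("or_out",(390,422),(434,152)),("or_in",(350,350),(377,118)),("pin",(270,228),(234,132)),("cornerL",(85,240),(80,240)),("cT",(385,85),(225,55)),("cR",(525,340),(485,235)),("cB",(265,500),(370,415)),("plate tooth mark",(300,440),(287,333))):
    X,r=tri(cr(a,9,212,150),cr(b,8.5,200,195));d=X-c
    print(nm,np.round(X,4),np.round(r,1),"hx,up,z mm",np.round([d@hx*1e3,d@up*1e3,d@zz*1e3],1))
E
```

```text
or_out [ 0.5559 -0.0223  0.1232] [-0.6 -0.5  0.7  0.1] hx,up,z mm [ -0.6 -24.4  52.8]
or_in [ 0.5744 -0.0133  0.1293] [ 0.2  0.1 -0.2 -0. ] hx,up,z mm [ 1.3 -3.4 48.6]
pin [0.6123 0.0106 0.1144] [ 0.2  0.2 -0.3 -0. ] hx,up,z mm [ 0.6 29.2 14.4]
cornerL [0.6112 0.0661 0.102 ] [ 0.3  0.3 -0.4 -0.1] hx,up,z mm [-47.5  48.   -9.7]
cT [ 0.6578 -0.0211  0.1039] [-0.4 -0.4  0.6  0.1] hx,up,z mm [51.3 44.1 -5.4]
cR [ 0.5856 -0.0624  0.058 ] [ 0.1  0.1 -0.2 -0. ] hx,up,z mm [ 49.  -50.9  -6.9]
cB [0.5375 0.0184 0.0592] [-0. -0.  0.  0.] hx,up,z mm [-45.  -49.6  -6.3]
plate tooth mark [0.5633 0.0159 0.0704] [-3.5 -3.1  4.1  0.6] hx,up,z mm [-29.5 -26.   -6.1]
```

```bash
python3 - <<'E'
from fit import *
def g(q):
    p=q[:3];o=[0,0,q[4]]
    return np.concatenate([proj("top",tips(p,at,q[3])+o)-tt,proj("side",tips(p,as_,q[3])+o)-ts]).ravel()
for q0 in ([.6,.22,.13,.14,0],):
    r=least_squares(g,q0,loss="soft_l1");print(np.round(r.x,4));print(np.round(r.fun.reshape(-1,2),1).tolist())
# single-camera
for n,a,m in(("top",at,tt),("side",as_,ts)):
    r=least_squares(lambda q:(proj(n,tips(q,a,.14))-m).ravel(),[.6,.22,.13],loss="soft_l1");print(n,np.round(r.x,4))
E
```

```text
[ 0.5977  0.2174  0.1275  0.1402 -0.0027]
[[0.3, 0.3], [0.3, 0.4], [0.2, 0.2], [-0.1, 0.3], [0.2, 0.1], [0.0, -0.0], [0.4, -0.2], [0.5, 0.1], [0.3, 0.1], [-0.2, -0.0], [0.1, -0.1], [-3.3, 2.6], [-0.2, -0.1], [-0.0, -0.2], [0.0, -0.1], [-0.0, -0.1], [-0.3, -0.0], [-0.5, -0.2], [0.5, -0.1], [-0.5, -1.1]]
top [0.5976 0.2172 0.1271]
side [0.5941 0.2182 0.1285]
```

```bash
python3 - <<'E'
from h import *
from bench import bot
s=bot.sense();q=s["eef_rot"];R=Rn.from_quat([q[1],q[2],q[3],q[0]]).as_matrix();print(np.round(R,3))
az=np.degrees(np.arctan2(s["position"][1],s["position"][0]));print("az",az,"jaw az",np.degrees(np.arctan2(R[1,0],R[0,0])),"z az",np.degrees(np.arctan2(R[1,2],R[0,2])))
# balance
def z(n,p,sc,ox,oy,h): return atz(n,cr(p,sc,ox,oy),h)
print("pan top",z("top",(282,242),5,320,150,.054))
b=cv2.imread("pics/side0.png")
cv2.imwrite("pics/bal.png",cv2.resize(b[170:240,290:410],None,fx=5,fy=5,interpolation=cv2.INTER_CUBIC))
for nm,p,h in(("bottle",(427,430),.105),("bottle base? ",(415,430),.05)):print(nm,z("top",p,3.3,90,110,h))
print("bottle neck top",z("top",(404,431),3.3,90,110,.105))
print("petri",z("top",(141,440),3.3,90,110,.013))
for nm,p in(("green",(375,262)),("red",(336,333)),("yel",(127,296)),("blue",(182,355))):print(nm,z("top",p,3.3,90,110,.11))
for p in((213,556),(311,562)):print("small",z("top",p,3.3,90,110,.04))
E
```

```text
[[ 0.358 -0.001  0.934]
 [-0.934  0.002  0.358]
 [-0.002 -1.    -0.   ]]
az -69.04221971642869 jaw az -69.04280094044515 z az 20.957206552374277
pan top [ 0.55265023 -0.35731764  0.054     ]
bottle [0.44280489 0.07238527 0.105     ]
bottle base?  [0.44243711 0.09065324 0.05      ]
bottle neck top [0.44227517 0.09066    0.105     ]
petri [0.43688423 0.33327243 0.013     ]
green [0.57720889 0.1125669  0.11      ]
red [0.52082176 0.14359769 0.11      ]
yel [0.55259957 0.30953262 0.11      ]
blue [0.50499888 0.26551917 0.11      ]
small [0.33927067 0.26195897 0.04      ]
small [0.33301567 0.17984312 0.04      ]
```

View pics/bal.png

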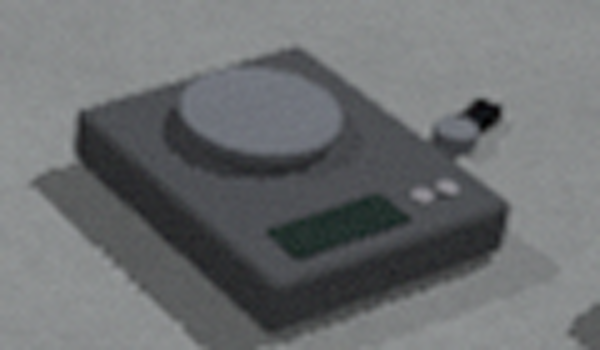

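```bash
cat > mv.py <<'E'
from h import *
from bench import bot
import sys
C=np.array([.595,0.,.088])
zz=np.array([-0.4011,-0.2439,0.8829]);zz/=np.linalg.norm(zz)
hx=np.cross([0,0,1],zz);hx/=-np.linalg.norm(hx);hx=-hx if hx[1]>0 else hx
up=np.cross(zz,hx)
if up[2]<0: hx=-hx;up=-up
def down(azdeg):
    a=np.radians(azdeg);x=np.array([np.cos(a),np.sin(a),0]);y=np.array([0,0,-1.]);return np.c_[x,y,np.cross(x,y)]
def knobR(th):  # B option: jaw x = -hx rotated th about zz
    x=-(np.cos(np.radians(th))*hx+np.sin(np.radians(th))*up);y=-zz;return np.c_[x,y,np.cross(x,y)]
def cur():
    s=bot.sense();q=s["eef_rot"];return s,s["position"],Rn.from_quat([q[1],q[2],q[3],q[0]]).as_matrix()
def go(P,R):
    s,p,R0=cur();print("lin mm",np.round(R0.T@(np.array(P)-p)*1e3,1),"rot deg",np.round(np.degrees(Rn.from_matrix(R0.T@R).as_rotvec()),2))
def st():
    s,p,R=cur();print("t",round(s["clock"],2),"p",np.round(p,4),"q",np.round(s["joint_pos"],3),"F",np.round(s["contact_force"],1),"M",np.round(s["moment"],2),"w",round(s["width"],4))
    d=p-C;print(" rel knob hx,up,z mm",np.round([d@hx*1e3,d@up*1e3,d@zz*1e3],1),"jaw ang rel -hx deg",np.round(np.degrees(np.arctan2(-R[:,0]@up,-R[:,0]@hx)),1),"axis err deg",np.round(np.degrees(np.arccos(min(1,-R[:,1]@zz))),2))
E
python3 - <<'E'
from mv import *
print(hx,up);st();go([.45,-.25,.36],down(-4))
print("pan side",atz("side",cr((261,110),5,290,170),.054))
E
```

```text
[ 0.51956169 -0.85443294  0.        ] [0.7544238  0.45874835 0.46946212]
t 0.1 p [ 0.2412 -0.6298  0.2216] q [ 1.176  0.469 -0.049  1.534  0.024  1.141 -0.082] F [-0.2  0.4 -0.6] M [ 0.03 -0.01  0.01] w 0.0871
 rel knob hx,up,z mm [ 354.4 -493.1  413.5] jaw ang rel -hx deg 170.8 axis err deg 27.99
lin mm [-280.3 -137.9  330.8] rot deg [-5.000e-02 -6.504e+01 -9.000e-02]
pan side [ 0.54872863 -0.35416011  0.054     ]
```

Call:
carry_out --linear '[[-30,-40,35],[-60,-80,70],[-105,-110,115],[-150,-138,165],[-195,-138,215],[-240,-138,270],[-270,-138,315],[-280,-138,331]]' --angular '[[0,-8,0],[0,-16,0],[0,-24,0],[0,-32,0],[0,-40,0],[0,-48,0],[0,-56,0],[0,-64,0]]' --grip '[-1,-1,-1,-1,-1,-1,-1,-1]'

```text
clock: 0.9
position: [0.4135, -0.3089, 0.3564]
eef_rot: [-0.706, 0.707, -0.029, 0.029]
contact_force: [1.3, -0.5, 0.2]
width: 0.0867
```

```bash
python3 - <<'E'
from mv import *
st();go([.52,-.05,.32],down(60))
E
```

```text
t 0.9 p [ 0.4135 -0.3089  0.3564] q [ 0.921  0.138 -0.406  1.693  0.056  1.322  0.421] F [ 1.3 -0.5  0.2] M [-0.06 -0.21  0.02] w 0.0867
 rel knob hx,up,z mm [ 169.6 -152.6  385.2] jaw ang rel -hx deg -129.5 axis err deg 28.02
lin mm [ 84.8  36.3 266.8] rot deg [ 3.000e-02 -6.474e+01 -2.000e-02]
```

Call:
carry_out --linear '[[45,5,40],[65,10,80],[80,15,125],[85,20,170],[85,25,210],[85,30,245],[85,36,265],[85,36,267]]' --angular '[[0,-8,0],[0,-16,0],[0,-24,0],[0,-32,0],[0,-40,0],[0,-48,0],[0,-56,0],[0,-64,0]]' --grip '[-1,-1,-1,-1,-1,-1,-1,-1]'

```text
clock: 1.7
position: [0.5205, -0.0483, 0.3194]
eef_rot: [0.614, -0.613, -0.351, 0.352]
contact_force: [-0.8, -0.3, 0.2]
width: 0.0867
```

```bash
python3 - <<'E'
from mv import *
st();go(C+.13*zz,knobR(0))
E
```

```text
t 1.7 p [ 0.5205 -0.0483  0.3194] q [ 0.636  0.214 -0.732  1.725  0.148  1.261  0.911] F [-0.8 -0.3  0.2] M [-0.01 -0.14  0.01] w 0.0867
 rel knob hx,up,z mm [  2.6  30.3 245.9] jaw ang rel -hx deg -58.6 axis err deg 28.04
lin mm [ 25.6 116.6 -11.1] rot deg [-25.32 -60.39 -14.98]
```

Call:
carry_out --linear '[[4,14,-1],[7,30,-3],[10,45,-5],[14,60,-6],[17,75,-8],[20,90,-9],[23,105,-10],[26,117,-11]]' --angular '[[-3,-7.5,-1.9],[-6.3,-15,-3.8],[-9.5,-22.6,-5.6],[-12.7,-30.2,-7.5],[-15.8,-37.7,-9.4],[-19,-45.3,-11.2],[-22.2,-52.8,-13.1],[-25.3,-60.4,-15]]' --grip '[-1,-1,-1,-1,-1,-1,-1,-1]'

```text
clock: 2.5
position: [0.5431, -0.0354, 0.2023]
eef_rot: [-0.252, 0.423, 0.746, -0.449]
contact_force: [0.4, -0.9, -1.5]
width: 0.0869
```

```bash
python3 - <<'E'
from mv import *
st();go(C+.07*zz,knobR(0))
E
```

```text
t 2.5 p [ 0.5431 -0.0354  0.2023] q [ 1.061  0.279 -1.028  2.108 -0.095  0.485  2.287] F [ 0.4 -0.9 -1.5] M [-0.12  0.43  0.02] w 0.0869
 rel knob hx,up,z mm [  3.3  -1.7 130.4] jaw ang rel -hx deg -0.2 axis err deg 0.37
lin mm [ 3.7 60.4 -1.6] rot deg [ 0.07 -0.2  -0.37]
```

Call:
carry_out --linear '[[1,10,0],[2,20,-1],[3,30,-1],[3.7,40,-1.6],[3.7,50,-1.6],[3.7,60,-1.6],[3.7,60,-1.6],[3.7,60,-1.6]]' --angular '[[0,0,0],[0,-0.2,-0.4],[0,-0.2,-0.4],[0,-0.2,-0.4],[0,-0.2,-0.4],[0,-0.2,-0.4],[0,-0.2,-0.4],[0,-0.2,-0.4]]' --grip '[-1,-1,-1,-1,-1,-1,-1,-1]'

```text
clock: 3.3
position: [0.5675, -0.0174, 0.1509]
eef_rot: [-0.255, 0.421, 0.747, -0.447]
contact_force: [0.1, 0.5, -0.4]
width: 0.0871
```

```bash
python3 - <<'E'
from mv import *
from bench import get_image
st();go(C+.02*zz,knobR(0))
s,p,R=cur()
for n in("side","top"):
    d=get_image(n);im=d["frame"][:,:,::-1].copy()
    o,k=((195,180),8) if n=="side" else ((212,140),8)
    I=cv2.resize(im[o[1]:o[1]+75,o[0]:o[0]+75],None,fx=k,fy=k,interpolation=cv2.INTER_CUBIC);I=cv2.convertScaleAbs(I,alpha=1.8,beta=10)
    for a in(-.0435,0,.0435):
        P=((proj(n,p+a*R[:,0])-o+.5)*k).astype(int)[0];cv2.circle(I,tuple(map(int,P)),4,(255,0,255),1)
    cv2.imwrite(f"pics/g_{n}.png",I)
E
```

```text
t 3.3 p [ 0.5675 -0.0174  0.1509] q [ 0.85   0.375 -0.876  2.12   0.028  0.365  2.157] F [ 0.1  0.5 -0.4] M [-0.17  0.4  -0.04] w 0.0871
 rel knob hx,up,z mm [ 0.5  0.8 70.8] jaw ang rel -hx deg -0.4 axis err deg 0.04
lin mm [ 0.5 50.8  0.8] rot deg [ 0.01 -0.35  0.04]
```

View pics/g_side.png

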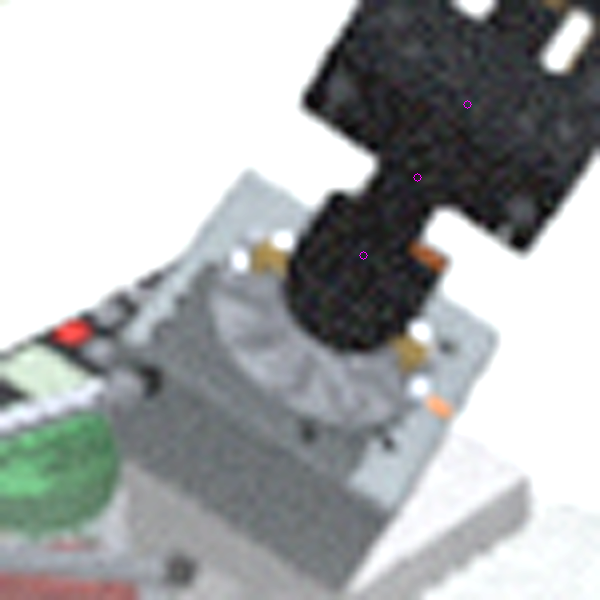

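View pics/g_top.png

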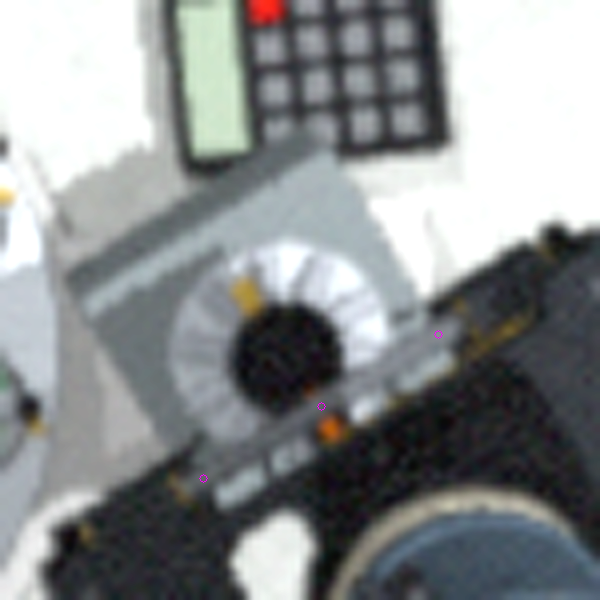

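Call:
carry_out --linear '[[0.5,8,0.8],[0.5,16,0.8],[0.5,24,0.8],[0.5,32,0.8],[0.5,40,0.8],[0.5,46,0.8],[0.5,50,0.8],[0.5,50,0.8]]' --angular '[[0,-0.4,0],[0,-0.4,0],[0,-0.4,0],[0,-0.4,0],[0,-0.4,0],[0,-0.4,0],[0,-0.4,0],[0,-0.4,0]]' --grip '[-1,-1,-1,-1,-1,-1,-1,-1]'

```text
clock: 4.2
position: [0.5869, -0.0048, 0.106]
eef_rot: [-0.252, 0.42, 0.747, -0.449]
contact_force: [-0.7, -0.1, 0.5]
width: 0.0872
```

Call:
carry_out --linear '[[0,0,0],[0,0,0],[0,0,0],[0,0,0],[0,0,0],[0,0,0],[0,0,0],[0,0,0]]' --angular '[[0,0,0],[0,0,0],[0,0,0],[0,0,0],[0,0,0],[0,0,0],[0,0,0],[0,0,0]]' --grip '[0,0.3,0.4,0.5,0.6,0.6,0.6,0.6]'

```text
clock: 5.0
position: [0.587, -0.0053, 0.1065]
eef_rot: [-0.252, 0.42, 0.747, -0.449]
contact_force: [0.8, -0.1, -0.5]
width: 0.0312
```

```bash
python3 - <<'E'
from mv import *
st()
E
```

```text
t 5.0 p [ 0.587  -0.0053  0.1065] q [ 0.695  0.45  -0.747  2.124  0.105  0.264  2.085] F [ 0.8 -0.1 -0.5] M [-0.17  0.37 -0.07] w 0.0312
 rel knob hx,up,z mm [ 0.3  0.2 20.8] jaw ang rel -hx deg 0.0 axis err deg 0.04
```

Call:
carry_out --linear '[[0,0,0],[0,0,0],[0,0,0],[0,0,0],[0,0,0],[0,0,0],[0,0,0],[0,0,0]]' --angular '[[0,0,0],[0,0,0],[0,0,0],[0,0,0],[0,0,0],[0,0,0],[0,0,0],[0,0,0]]' --grip '[0.75,1,1,1,1,1,1,1]'

```text
clock: 5.8
position: [0.5867, -0.0049, 0.1065]
eef_rot: [-0.252, 0.42, 0.748, -0.449]
contact_force: [-3.3, 2.1, 3.2]
width: 0.0161
```

```bash
python3 - <<'E'
from mv import *
st()
s,p,R=cur();print("F in hx,up,zz",s["contact_force"]@np.c_[hx,up,zz])
E
```

```text
t 5.8 p [ 0.5867 -0.0049  0.1065] q [ 0.695  0.45  -0.747  2.125  0.105  0.265  2.085] F [-3.3  2.1  3.2] M [0.49 0.73 0.44] w 0.0161
 rel knob hx,up,z mm [-0.2  0.2 20.8] jaw ang rel -hx deg 0.1 axis err deg 0.04
F in hx,up,zz [-3.52387046  0.01103211  3.65698466]
```

Call:
carry_out --linear '[[0.3,-2,0],[0.5,-4,0],[0.5,-6,0],[0.5,-8,0],[0.5,-10,0],[0.5,-11.5,0],[0.5,-11.5,0],[0.5,-11.5,0]]' --angular '[[0,0,0],[0,0,0],[0,0,0],[0,0,0],[0,0,0],[0,0,0],[0,0,0],[0,0,0]]' --grip '[1,1,1,1,1,1,1,1]'

```text
clock: 6.6
position: [0.5822, -0.0075, 0.1163]
eef_rot: [-0.252, 0.42, 0.748, -0.449]
contact_force: [5.3, 4.1, -9.4]
width: 0.0158
```

```bash
python3 - <<'E'
from mv import *
st()
s,p,R=cur();print("F in hx,up,zz",s["contact_force"]@np.c_[hx,up,zz])
go(C+.0315*zz,knobR(-36))
E
```

```text
t 6.6 p [ 0.5822 -0.0075  0.1163] q [ 0.729  0.433 -0.777  2.126  0.091  0.285  2.099] F [ 5.3  4.1 -9.4] M [0.17 0.24 0.06] w 0.0158
 rel knob hx,up,z mm [-0.2  0.2 31.9] jaw ang rel -hx deg 0.0 axis err deg 0.07
F in hx,up,zz [ -0.74979589   1.49969391 -11.4194369 ]
lin mm [-0.2  0.4  0.2] rot deg [ 0.06 36.02  0.05]
```

Call:
carry_out --linear '[[0,0,0],[0,0,0],[0,0,0],[0,0,0],[0,0,0],[0,0,0],[0,0,0],[0,0,0]]' --angular '[[0,1,0],[0,3,0],[0,6,0],[0,10,0],[0,14,0],[0,18,0],[0,22,0],[0,26,0]]' --grip '[1,1,1,1,1,1,1,1]'

```text
clock: 7.4
position: [0.5823, -0.008, 0.1162]
eef_rot: [-0.414, 0.511, 0.671, -0.342]
contact_force: [5.0, 2.9, -9.2]
width: 0.016
```

```bash
python3 - <<'E'
from mv import *
st()
s,p,R=cur();print("F in hx,up,zz",s["contact_force"]@np.c_[hx,up,zz],"M",s["moment"]@np.c_[hx,up,zz])
E
```

```text
t 7.4 p [ 0.5823 -0.008   0.1162] q [ 0.653  0.406 -0.678  2.129 -0.087  0.281  1.809] F [ 5.   2.9 -9.2] M [-0.23  0.07  0.05] w 0.016
 rel knob hx,up,z mm [ 0.3  0.  31.9] jaw ang rel -hx deg -26.1 axis err deg 0.05
F in hx,up,zz [  0.11355867   0.72677068 -10.83111978] M [-0.17732928 -0.12352589  0.11837931]
```

Call:
carry_out --linear '[[0,0,0],[0,0,0],[0,0,0],[0,0,0],[0,0,0],[0,0,0],[0,0,0],[0,0,0]]' --angular '[[0,4,0],[0,8,0],[0,13,0],[0,18,0],[0,23,0],[0,27,0],[0,30,0],[0,32,0]]' --grip '[1,1,1,1,1,1,1,1]'

```text
clock: 8.2
position: [0.5822, -0.0086, 0.1159]
eef_rot: [-0.583, 0.585, 0.531, -0.188]
contact_force: [5.5, 0.6, -9.8]
width: 0.0158
```

```bash
python3 - <<'E'
from mv import *
st()
s,p,R=cur();print("F in hx,up,zz",s["contact_force"]@np.c_[hx,up,zz],"M",s["moment"]@np.c_[hx,up,zz])
go(C+.0315*zz,knobR(-72))
E
```

```text
t 8.2 p [ 0.5822 -0.0086  0.1159] q [ 0.552  0.378 -0.55   2.134 -0.293  0.287  1.442] F [ 5.5  0.6 -9.8] M [-0.52  0.16 -0.1 ] w 0.0158
 rel knob hx,up,z mm [ 0.7 -0.4 31.9] jaw ang rel -hx deg -58.1 axis err deg 0.05
F in hx,up,zz [  2.3082662   -0.13468538 -10.99895573] M [-0.40617241 -0.36006133  0.08149385]
lin mm [0.7 0.4 0.3] rot deg [ 5.000e-02  1.392e+01 -1.000e-02]
```

Call:
carry_out --linear '[[0,0,0],[0,0,0],[0,0,0],[0,0,0],[0,0,0],[0,0,0],[0,0,0],[0,0,0]]' --angular '[[0,2,0],[0,5,0],[0,8,0],[0,11,0],[0,13,0],[0,14,0],[0,14,0],[0,14,0]]' --grip '[1,1,1,1,1,1,1,1]'

```text
clock: 9.0
position: [0.5821, -0.0088, 0.1158]
eef_rot: [0.643, -0.604, -0.456, 0.116]
contact_force: [5.1, 1.7, -10.8]
width: 0.0159
```

```bash
python3 - <<'E'
from mv import *
from bench import get_image
st()
s,p,R=cur();print("F in hx,up,zz",s["contact_force"]@np.c_[hx,up,zz],"M",s["moment"]@np.c_[hx,up,zz])
d=get_image("side");im=d["frame"][:,:,::-1].copy();cv2.imwrite("pics/t1.png",cv2.resize(im[190:390,70:280],None,fx=3,fy=3,interpolation=cv2.INTER_CUBIC))
E
```

```text
t 9.0 p [ 0.5821 -0.0088  0.1158] q [ 0.504  0.368 -0.491  2.137 -0.377  0.293  1.277] F [  5.1   1.7 -10.8] M [-0.56  0.18 -0.14] w 0.0159
 rel knob hx,up,z mm [ 0.8 -0.7 31.8] jaw ang rel -hx deg -72.0 axis err deg 0.05
F in hx,up,zz [  1.20633808  -0.41749702 -12.02205683] M [-0.44780015 -0.40943781  0.05537032]
```

View pics/t1.png

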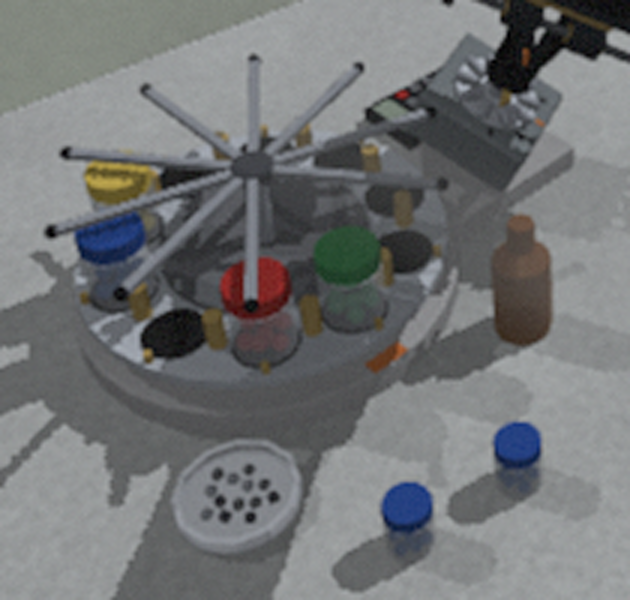

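Call:
carry_out --linear '[[0,2,0],[0,4,0],[0,6,0],[0,8,0],[0,9,0],[0,9.5,0],[0,9.5,0],[0,9.5,0]]' --angular '[[0,0,0],[0,0,0],[0,0,0],[0,0,0],[0,0,0],[0,0,0],[0,0,0],[0,0,0]]' --grip '[1,1,1,1,1,1,1,1]'

```text
clock: 9.85
position: [0.5857, -0.0064, 0.108]
eef_rot: [0.643, -0.604, -0.456, 0.116]
contact_force: [2.6, -4.5, -9.0]
width: 0.0156
```

```bash
python3 - <<'E'
from mv import *
st()
s,p,R=cur();print("F in hx,up,zz",s["contact_force"]@np.c_[hx,up,zz],"M",s["moment"]@np.c_[hx,up,zz])
E
```

```text
t 9.85 p [ 0.5857 -0.0064  0.108 ] q [ 0.491  0.385 -0.485  2.136 -0.375  0.274  1.275] F [ 2.6 -4.5 -9. ] M [-1.84  0.82 -0.55] w 0.0156
 rel knob hx,up,z mm [ 0.7 -0.6 23. ] jaw ang rel -hx deg -72.0 axis err deg 0.06
F in hx,up,zz [ 5.23384519 -4.31061547 -7.90492118] M [-1.6593195  -1.27427044  0.05119918]
```

Call:
carry_out --linear '[[0,0,0],[0,0,0],[0,0,0],[0,0,0],[0,0,0],[0,-4,0],[0,-12,0],[0,-20,0]]' --angular '[[0,0,0],[0,0,0],[0,0,0],[0,0,0],[0,0,0],[0,0,0],[0,0,0],[0,0,0]]' --grip '[0,0,0,0,0,0,0,0]'

```text
clock: 10.65
position: [0.5776, -0.0103, 0.1265]
eef_rot: [0.643, -0.604, -0.457, 0.116]
contact_force: [0.2, -0.5, 0.2]
width: 0.0431
```

Call:
carry_out --linear '[[0,-12,0],[0,-24,0],[0,-36,0],[0,-48,0],[0,-60,0],[0,-75,0],[0,-90,0],[0,-100,0]]' --angular '[[0,0,0],[0,0,0],[0,0,0],[0,0,0],[0,0,0],[0,0,0],[0,0,0],[0,0,0]]' --grip '[0,0,0,0,0,0,0,0]'

```text
clock: 11.45
position: [0.5375, -0.0351, 0.2156]
eef_rot: [0.643, -0.604, -0.457, 0.116]
contact_force: [0.3, -0.8, -0.8]
width: 0.0437
```

```bash
python3 - <<'E'
from mv import *
from bench import get_image
st()
d=get_image("side");im=d["frame"][:,:,::-1].copy();cv2.imwrite("pics/t2.png",cv2.resize(im[190:390,70:280],None,fx=3,fy=3,interpolation=cv2.INTER_CUBIC))
d=get_image("top");im=d["frame"][:,:,::-1].copy();cv2.imwrite("pics/t2t.png",cv2.resize(im[110:290,90:290],None,fx=3.3,fy=3.3,interpolation=cv2.INTER_CUBIC))
E
```

```text
t 11.45 p [ 0.5375 -0.0351  0.2156] q [ 0.65   0.148 -0.525  2.119 -0.448  0.553  1.349] F [ 0.3 -0.8 -0.8] M [-0.27  0.35  0.02] w 0.0437
 rel knob hx,up,z mm [1.000e-01 4.000e-01 1.443e+02] jaw ang rel -hx deg -71.9 axis err deg 0.1
```

View pics/t2.png

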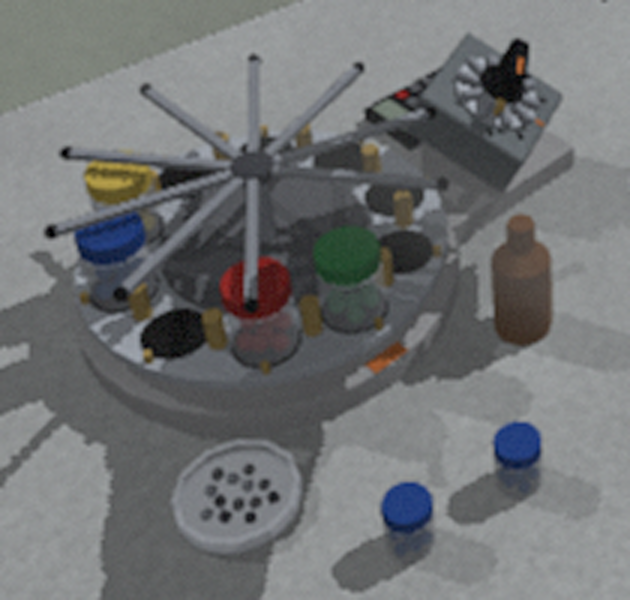

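View pics/t2t.png

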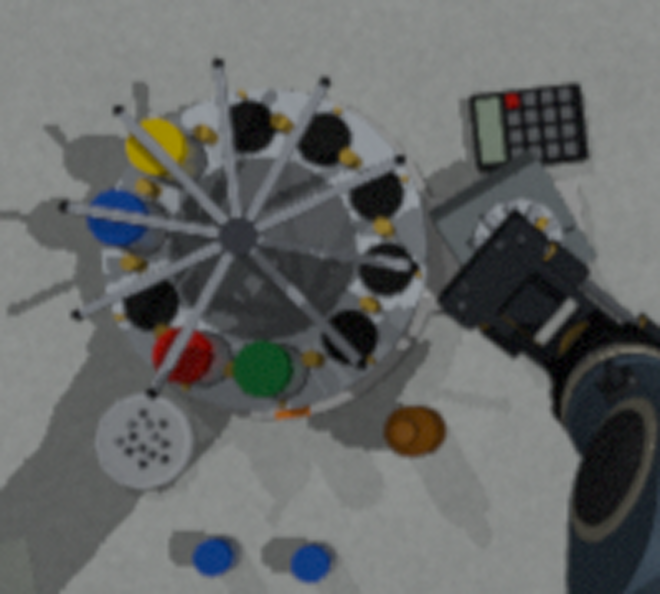

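```bash
python3 - <<'E'
from mv import *
print("top",atz("top",cr((263,369),3.3,90,110),.11),"side",atz("side",cr((347,249),3,70,190),.11))
for cx,cy in((.5966,.2174),(.5977,.2174)):
    print(np.array([cx,cy])-.105*np.array([np.cos(.1275),np.sin(.1275)]))
d=pickle.load(open("top0.pkl","rb"))
st();go([.49,.12,.26],down(40))
E
```

```text
top [0.49298874 0.20137035 0.11      ] side [0.48811349 0.20553913 0.11      ]
[0.4924523  0.20404874]
[0.4935523  0.20404874]
t 11.55 p [ 0.538  -0.0354  0.2157] q [ 0.65   0.148 -0.525  2.118 -0.448  0.551  1.348] F [ 0.5  0.9 -0.1] M [-0.22  0.3   0.03] w 0.0439
 rel knob hx,up,z mm [  0.6   0.7 144.3] jaw ang rel -hx deg -72.0 axis err deg 0.2
lin mm [102.  -20.8 132.6] rot deg [ 6.66  9.12 27.35]
```

Call:
carry_out --linear '[[10,-12,14],[25,-20,30],[40,-21,50],[55,-21,70],[70,-21,90],[85,-21,110],[97,-21,125],[102,-21,133]]' --angular '[[0.8,1.1,3.4],[1.7,2.3,6.8],[2.5,3.4,10.3],[3.3,4.6,13.7],[4.2,5.7,17.1],[5,6.8,20.5],[5.8,8,24],[6.7,9.1,27.4]]' --grip '[-0.6,-0.6,-0.6,-0.6,-0.6,-0.6,-0.6,-0.6]'

```text
clock: 12.35
position: [0.4886, 0.1235, 0.2591]
eef_rot: [0.665, -0.663, -0.242, 0.245]
contact_force: [0.4, -1.0, -0.2]
width: 0.0693
```

```bash
python3 - <<'E'
from mv import *
st();go([.492,.2035,.19],down(7.3))
E
```

```text
t 12.35 p [0.4886 0.1235 0.2591] q [ 0.164  0.204 -0.569  1.855  0.118  1.121  0.255] F [ 0.4 -1.  -0.2] M [ 0.03 -0.16 -0.03] w 0.0693
 rel knob hx,up,z mm [-160.8   56.7  163.6] jaw ang rel -hx deg -79.9 axis err deg 28.24
lin mm [54.5 69.2 58.6] rot deg [-0.17 32.96 -0.27]
```

Call:
carry_out --linear '[[10,5,10],[20,15,20],[30,25,30],[40,35,40],[48,45,50],[54.5,55,58.6],[54.5,64,58.6],[54.5,69,58.6]]' --angular '[[0,5,0],[0,10,0],[0,15,0],[0,20,0],[0,25,0],[0,30,0],[-0.2,33,-0.3],[-0.2,33,-0.3]]' --grip '[-0.6,-0.6,-0.6,-0.6,-0.6,-0.6,-0.6,-0.6]'

```text
clock: 13.15
position: [0.492, 0.2013, 0.1886]
eef_rot: [-0.706, 0.706, 0.044, -0.044]
contact_force: [0.1, -0.2, 0.3]
width: 0.0702
```

```bash
python3 - <<'E'
from mv import *
from bench import get_image
st();go([.492,.2035,.077],down(7.3))
s,p,R=cur()
for n in("side","top"):
    d=get_image(n);im=d["frame"][:,:,::-1].copy()
    cv2.imwrite(f"pics/j_{n}.png",cv2.resize(im[160:360,70:280],None,fx=3,fy=3,interpolation=cv2.INTER_CUBIC))
E
```

```text
t 13.15 p [0.492  0.2013 0.1886] q [-0.061  0.313 -0.497  1.89   0.178  0.982 -0.511] F [ 0.1 -0.2  0.3] M [-0.02 -0.06  0.01] w 0.0702
 rel knob hx,up,z mm [-225.5   61.8   81. ] jaw ang rel -hx deg -116.9 axis err deg 28.01
lin mm [  0.3 111.6   2.3] rot deg [ 0.03 -0.11  0.01]
```

View pics/j_side.png

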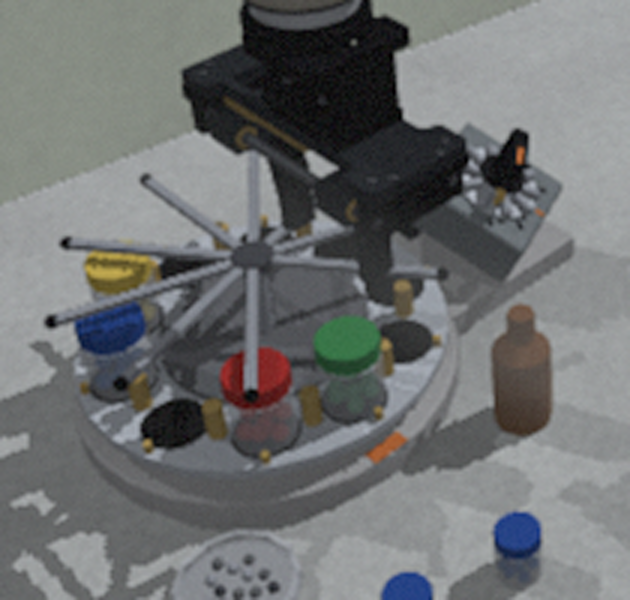

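Call:
carry_out --linear '[[0.3,10,2],[0.3,24,2],[0.3,40,2],[0.3,56,2],[0.3,72,2],[0.3,88,2],[0.3,102,2],[0.3,111,2]]' --angular '[[0,0,0],[0,0,0],[0,0,0],[0,0,0],[0,0,0],[0,0,0],[0,0,0],[0,0,0]]' --grip '[-0.6,-0.6,-0.6,-0.6,-0.6,-0.6,-0.6,-0.6]'

```text
clock: 14.05
position: [0.4926, 0.2024, 0.0773]
eef_rot: [-0.706, 0.706, 0.044, -0.044]
contact_force: [0.4, 0.2, 0.2]
width: 0.0695
```

```bash
python3 - <<'E'
from mv import *
from bench import get_image
st()
for n in("side","top"):
    d=get_image(n);im=d["frame"][:,:,::-1].copy()
    cv2.imwrite(f"pics/k_{n}.png",cv2.resize(im[190:340,90:290],None,fx=4,fy=4,interpolation=cv2.INTER_CUBIC))
E
```

```text
t 14.05 p [0.4926 0.2024 0.0773] q [-0.116  0.458 -0.447  1.988  0.284  0.755 -0.608] F [0.4 0.2 0.2] M [ 0.   -0.11  0.02] w 0.0695
 rel knob hx,up,z mm [-226.1   10.6  -17.7] jaw ang rel -hx deg -117.0 axis err deg 27.98
```

View pics/k_side.png

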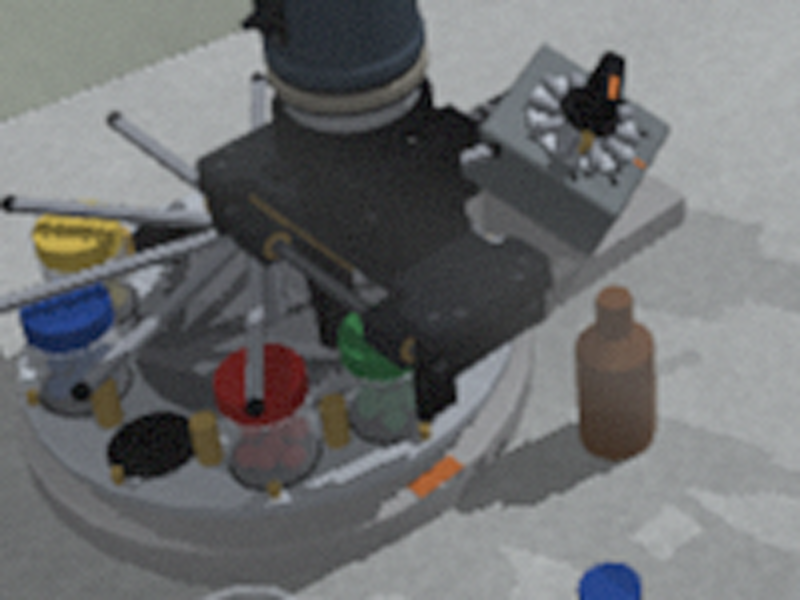

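Call:
carry_out --linear '[[0,0,0],[0,0,0],[0,0,0],[0,0,0],[0,0,0],[0,0,0],[0,0,0],[0,0,0]]' --angular '[[0,0,0],[0,0,0],[0,0,0],[0,0,0],[0,0,0],[0,0,0],[0,0,0],[0,0,0]]' --grip '[-0.35,-0.2,-0.1,0,0.1,0.2,0.3,0.3]'

```text
clock: 14.95
position: [0.4931, 0.2029, 0.0794]
eef_rot: [-0.706, 0.706, 0.045, -0.043]
contact_force: [-2.3, -0.5, 5.7]
width: 0.0449
```

```bash
python3 - <<'E'
from mv import *
st()
E
```

```text
t 14.95 p [0.4931 0.2029 0.0794] q [-0.116  0.455 -0.448  1.986  0.283  0.758 -0.608] F [-2.3 -0.5  5.7] M [-0.22  0.52 -0.07] w 0.0449
 rel knob hx,up,z mm [-226.4   12.2  -16.2] jaw ang rel -hx deg -117.0 axis err deg 27.89
```

Call:
carry_out --linear '[[0,0,0],[0,-1,0],[0,-3,0],[0,-6,0],[0,-9,0],[0,-12,0],[0,-15,0],[0,-15,0]]' --angular '[[0,0,0],[0,0,0],[0,0,0],[0,0,0],[0,0,0],[0,0,0],[0,0,0],[0,0,0]]' --grip '[0.5,0.6,0.6,0.6,0.6,0.6,0.6,0.6]'

```text
clock: 15.75
position: [0.4936, 0.2031, 0.0946]
eef_rot: [0.706, -0.706, -0.045, 0.042]
contact_force: [-0.4, 0.7, -1.3]
width: 0.0454
```

```bash
python3 - <<'E'
from mv import *
from bench import get_image
st()
for n in("side","top"):
    d=get_image(n);im=d["frame"][:,:,::-1].copy()
    cv2.imwrite(f"pics/l_{n}.png",cv2.resize(im[190:340,90:290],None,fx=4,fy=4,interpolation=cv2.INTER_CUBIC))
E
```

```text
t 15.75 p [0.4936 0.2031 0.0946] q [-0.107  0.434 -0.458  1.975  0.267  0.787 -0.594] F [-0.4  0.7 -1.3] M [ 0.02 -0.19 -0.02] w 0.0454
 rel knob hx,up,z mm [-226.2   19.7   -3.1] jaw ang rel -hx deg -116.9 axis err deg 27.81
```

View pics/l_side.png

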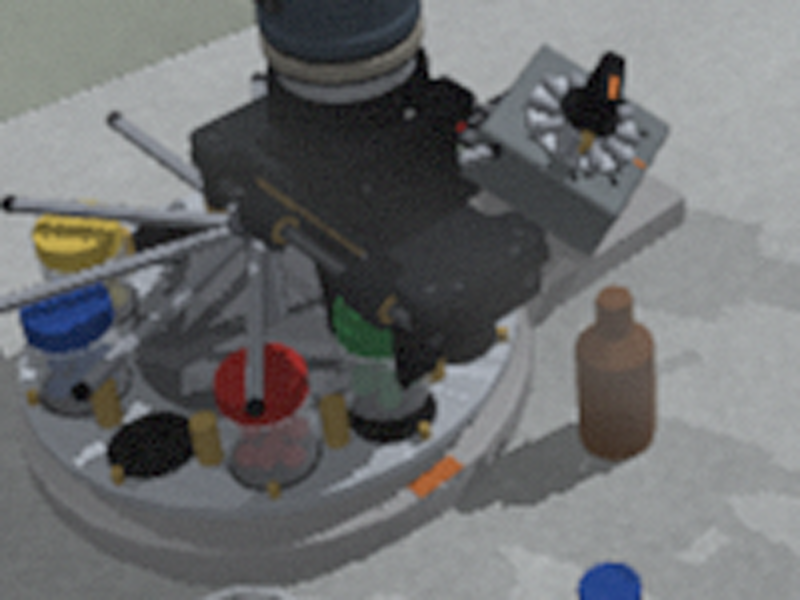

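```bash
python3 - <<'E'
from mv import *
go([.4936,.2031,.24],down(7.3));go([.5505,-.3555,.20],down(7.3))
E
```

```text
lin mm [ 7.000e-01 -1.459e+02  1.000e-01] rot deg [ 0.01 -0.21  0.16]
lin mm [ -11.9 -105.8 -561.2] rot deg [ 0.01 -0.21  0.16]
```

Call:
carry_out --linear '[[0,-8,0],[0,-24,0],[0,-44,0],[0,-66,0],[0,-88,0],[0,-110,0],[0,-130,0],[0,-145,0]]' --angular '[[0,0,0],[0,0,0],[0,0,0],[0,0,0],[0,0,0],[0,0,0],[0,0,0],[0,0,0]]' --grip '[0.6,0.6,0.6,0.6,0.6,0.6,0.6,0.6]'

```text
clock: 16.65
position: [0.493, 0.2032, 0.2409]
eef_rot: [0.706, -0.706, -0.045, 0.042]
contact_force: [-0.3, -0.6, -1.5]
width: 0.0452
```

```bash
python3 - <<'E'
from mv import *
st();go([.5505,-.3555,.20],down(-30));go([.5505,-.3555,.20],down(7.3))
E
```

```text
t 16.65 p [0.493  0.2032 0.2409] q [-0.046  0.26  -0.51   1.827  0.144  1.087 -0.484] F [-0.3 -0.6 -1.5] M [-0.   -0.1  -0.01] w 0.0452
 rel knob hx,up,z mm [-226.6   88.1  126.3] jaw ang rel -hx deg -116.9 axis err deg 27.77
lin mm [ -12.3   40.7 -561.5] rot deg [-0.09 37.11  0.23]
lin mm [ -12.3   40.7 -561.5] rot deg [-0.01 -0.19  0.24]
```

Call:
carry_out --linear '[[0,0,-12],[0,0,-35],[-1,0,-65],[-2,0,-100],[-3,0,-140],[-4,0,-180],[-5,0,-220],[-6,0,-260]]' --angular '[[0,1,0],[0,3,0],[0,5,0],[0,8,0],[0,11,0],[0,14,0],[0,16,0],[0,18,0]]' --grip '[0.6,0.6,0.6,0.6,0.6,0.6,0.6,0.6]'

```text
clock: 17.45
position: [0.518, -0.0585, 0.2382]
eef_rot: [-0.704, 0.704, -0.068, 0.069]
contact_force: [0.5, -0.3, -2.2]
width: 0.0457
```

```bash
python3 - <<'E'
from mv import *
st();go([.5505,-.3555,.20],down(-30))
E
```

```text
t 17.45 p [ 0.518  -0.0585  0.2382] q [ 0.299  0.222 -0.314  1.862  0.078  1.069 -0.238] F [ 0.5 -0.3 -2.2] M [ 0.04 -0.08  0.02] w 0.0457
 rel knob hx,up,z mm [ 10.  -14.4 177.8] jaw ang rel -hx deg -135.9 axis err deg 27.96
lin mm [  88.9   38.4 -285.2] rot deg [-0.   18.93  0.06]
```

Call:
carry_out --linear '[[12,0,-40],[25,5,-80],[38,10,-122],[51,16,-164],[64,22,-206],[76,28,-244],[85,34,-272],[89,38,-285]]' --angular '[[0,2,0],[0,5,0],[0,8,0],[0,11,0],[0,14,0],[0,17,0],[0,19,0],[0,19,0]]' --grip '[0.6,0.6,0.6,0.6,0.6,0.6,0.6,0.6]'

```text
clock: 18.25
position: [0.5502, -0.3569, 0.1992]
eef_rot: [-0.682, 0.683, -0.185, 0.184]
contact_force: [-0.2, 0.4, -0.8]
width: 0.0458
```

```bash
python3 - <<'E'
from mv import *
from bench import get_image
st();go([.5505,-.3555,.11],down(-30))
d=get_image("side");im=d["frame"][:,:,::-1].copy();cv2.imwrite("pics/m_side.png",cv2.resize(im[110:250,280:440],None,fx=4,fy=4,interpolation=cv2.INTER_CUBIC))
E
```

```text
t 18.25 p [ 0.5502 -0.3569  0.1992] q [ 0.59   0.459 -0.112  1.605  0.057  1.081 -0.064] F [-0.2  0.4 -0.8] M [-0.08  0.01  0.04] w 0.0458
 rel knob hx,up,z mm [ 281.6 -145.3  203.1] jaw ang rel -hx deg -154.4 axis err deg 28.05
lin mm [-0.4 89.2  1.4] rot deg [ 0.05 -0.22 -0.01]
```

View pics/m_side.png

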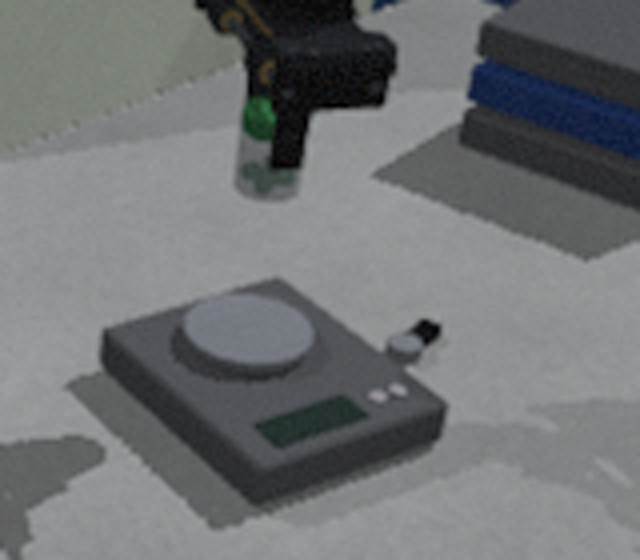

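Call:
carry_out --linear '[[0,8,0.5],[0,20,1.4],[0,34,1.4],[0,48,1.4],[0,62,1.4],[0,76,1.4],[0,85,1.4],[0,89,1.4]]' --angular '[[0,0,0],[0,0,0],[0,0,0],[0,0,0],[0,0,0],[0,0,0],[0,0,0],[0,0,0]]' --grip '[0.6,0.6,0.6,0.6,0.6,0.6,0.6,0.6]'

```text
clock: 19.1
position: [0.5529, -0.351, 0.1106]
eef_rot: [0.684, -0.683, 0.182, -0.183]
contact_force: [-2.0, 0.5, -1.4]
width: 0.0456
```

```bash
python3 - <<'E'
from mv import *
from bench import get_image
st()
s,p,R=cur();b=p-[0,0,.0285];print(b)
d=get_image("side");im=d["frame"][:,:,::-1].copy();I=cv2.resize(im[130:240,300:410],None,fx=5,fy=5,interpolation=cv2.INTER_CUBIC);I=cv2.convertScaleAbs(I,alpha=1.8,beta=10)
o=(300,130)
t=np.linspace(0,2*np.pi,60)
for c,r,col in((b,.023,(0,0,255)),(np.array([.5505,-.3555,.054]),.048,(255,0,255))):
    P=((proj("side",c+np.c_[r*np.cos(t),r*np.sin(t),0*t])-o+.5)*5).astype(int);cv2.polylines(I,[P],True,col,1)
cv2.imwrite("pics/n_side.png",I)
E
```

```text
t 19.1 p [ 0.5529 -0.351   0.1106] q [ 0.581  0.545 -0.112  1.687  0.072  0.913 -0.08 ] F [-2.   0.5 -1.4] M [-0.04 -0.04  0.  ] w 0.0456
 rel knob hx,up,z mm [ 278.1 -182.2  122.4] jaw ang rel -hx deg -154.1 axis err deg 27.93
[ 0.55294803 -0.3510361   0.08208394]
```

View pics/n_side.png

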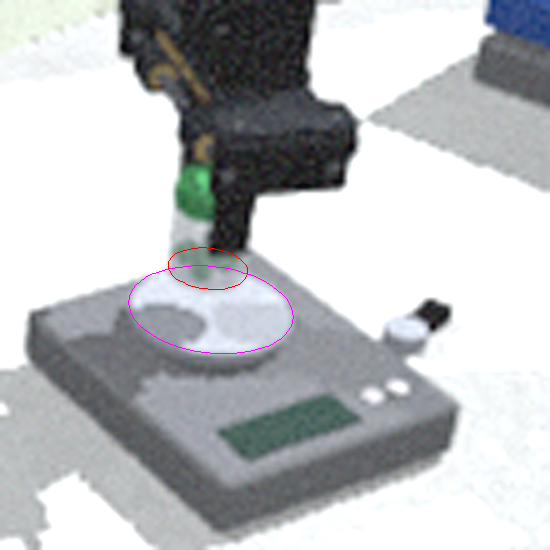

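```bash
python3 - <<'E'
from mv import *
st();go([.5505,-.3555,.088],down(-30))
E
```

```text
t 19.15 p [ 0.553  -0.3511  0.1106] q [ 0.581  0.545 -0.112  1.687  0.072  0.913 -0.08 ] F [-0.1  0.4 -2.4] M [-0.01 -0.06  0.01] w 0.0458
 rel knob hx,up,z mm [ 278.1 -182.2  122.4] jaw ang rel -hx deg -154.1 axis err deg 27.93
lin mm [ 0.1 22.6 -5.1] rot deg [-0.07  0.09  0.01]
```

Call:
carry_out --linear '[[0,4,-2],[0,8,-5],[0,12,-5],[0,16,-5],[0,20,-5],[0,22,-5],[0,22.5,-5],[0,22.5,-5]]' --angular '[[0,0,0],[0,0,0],[0,0,0],[0,0,0],[0,0,0],[0,0,0],[0,0,0],[0,0,0]]' --grip '[0.6,0.6,0.6,0.6,0.6,0.6,0.6,0.6]'

```text
clock: 19.95
position: [0.5512, -0.3556, 0.0896]
eef_rot: [0.683, -0.683, 0.182, -0.183]
contact_force: [-0.0, 0.6, -1.7]
width: 0.0453
```

Call:
carry_out --linear '[[0,0.5,0],[0,1,0],[0,1.5,0],[0,2,0],[0,2.5,0],[0,3,0],[0,3,0],[0,3,0]]' --angular '[[0,0,0],[0,0,0],[0,0,0],[0,0,0],[0,0,0],[0,0,0],[0,0,0],[0,0,0]]' --grip '[0.6,0.6,0.6,0.6,0.6,0.6,0.6,0.6]'

```text
clock: 20.75
position: [0.5511, -0.3556, 0.0866]
eef_rot: [0.683, -0.683, 0.182, -0.183]
contact_force: [0.1, -0.3, -2.5]
width: 0.0452
```

```bash
python3 - <<'E'
from mv import *
from bench import get_image
st()
s,p,R=cur();b=p-[0,0,.0285];print(b)
o=(300,130)
for n,o in(("side",(300,130)),("top",(320,140))):
    d=get_image(n);im=d["frame"][:,:,::-1].copy();I=cv2.resize(im[o[1]:o[1]+110,o[0]:o[0]+110],None,fx=5,fy=5,interpolation=cv2.INTER_CUBIC);I=cv2.convertScaleAbs(I,alpha=1.8,beta=10)
    cv2.imwrite(f"pics/o_{n}.png",I)
E
```

```text
t 20.75 p [ 0.5511 -0.3556  0.0866] q [ 0.587  0.573 -0.109  1.703  0.076  0.868 -0.076] F [ 0.1 -0.3 -2.5] M [-0.04 -0.05 -0.02] w 0.0452
 rel knob hx,up,z mm [ 281.1 -196.9  103.1] jaw ang rel -hx deg -154.1 axis err deg 27.87
[ 0.55111948 -0.35564922  0.05810285]
```

View pics/o_side.png

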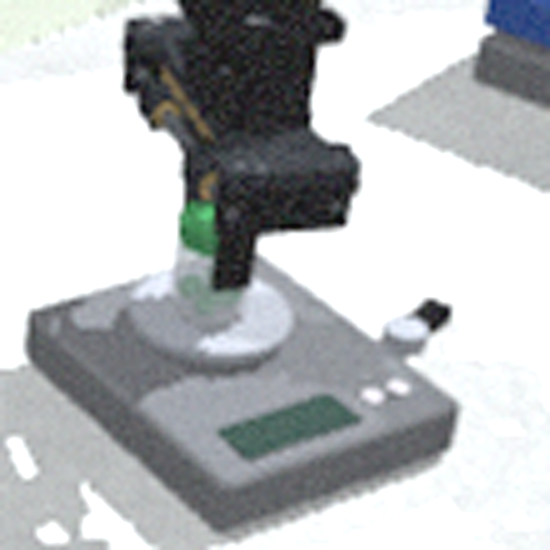

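Call:
carry_out --linear '[[0,0.4,0],[0,0.8,0],[0,1.2,0],[0,1.6,0],[0,2,0],[0,2.4,0],[0,2.7,0],[0,3,0]]' --angular '[[0,0,0],[0,0,0],[0,0,0],[0,0,0],[0,0,0],[0,0,0],[0,0,0],[0,0,0]]' --grip '[0.6,0.6,0.6,0.6,0.6,0.6,0.6,0.6]'

```text
clock: 21.65
position: [0.5511, -0.3556, 0.0836]
eef_rot: [0.683, -0.683, 0.182, -0.183]
contact_force: [-0.4, 0.1, -1.5]
width: 0.0455
```

```bash
python3 - <<'E'
from mv import *
st()
E
```

```text
t 21.65 p [ 0.5511 -0.3556  0.0836] q [ 0.586  0.577 -0.109  1.705  0.077  0.862 -0.077] F [-0.4  0.1 -1.5] M [-0.   -0.07 -0.02] w 0.0455
 rel knob hx,up,z mm [ 281.1 -198.3  100.5] jaw ang rel -hx deg -154.1 axis err deg 27.87
```

Call:
carry_out --linear '[[0,0.2,0],[0,0.4,0],[0,0.6,0],[0,0.8,0],[0,1,0],[0,1.2,0],[0,1.4,0],[0,1.4,0]]' --angular '[[0,0,0],[0,0,0],[0,0,0],[0,0,0],[0,0,0],[0,0,0],[0,0,0],[0,0,0]]' --grip '[0.6,0.6,0.6,0.6,0.6,0.6,0.6,0.6]'

```text
clock: 22.45
position: [0.5512, -0.3556, 0.0835]
eef_rot: [0.683, -0.683, 0.182, -0.183]
contact_force: [-4.2, 2.0, 7.3]
width: 0.045
```

```bash
python3 - <<'E'
from mv import *
st()
E
```

```text
t 22.45 p [ 0.5512 -0.3556  0.0835] q [ 0.586  0.577 -0.109  1.705  0.077  0.862 -0.077] F [-4.2  2.   7.3] M [0.46 0.69 0.  ] w 0.045
 rel knob hx,up,z mm [ 281.1 -198.3  100.3] jaw ang rel -hx deg -154.1 axis err deg 27.87
```

Call:
carry_out --linear '[[0,-0.4,0],[0,-0.8,0],[0,-1,0],[0,-1,0],[0,-1,0],[0,-1,0],[0,-1,0],[0,-1,0]]' --angular '[[0,0,0],[0,0,0],[0,0,0],[0,0,0],[0,0,0],[0,0,0],[0,0,0],[0,0,0]]' --grip '[0.6,0.6,0.6,0.6,0.6,0.6,0.6,0.6]'

```text
clock: 23.25
position: [0.5512, -0.3556, 0.0835]
eef_rot: [0.683, -0.683, 0.182, -0.183]
contact_force: [-1.4, 1.9, 5.3]
width: 0.0453
```

```bash
python3 - <<'E'
from mv import *
st()
E
```

```text
t 23.25 p [ 0.5512 -0.3556  0.0835] q [ 0.586  0.577 -0.109  1.705  0.077  0.862 -0.077] F [-1.4  1.9  5.3] M [0.37 0.47 0.02] w 0.0453
 rel knob hx,up,z mm [ 281.1 -198.3  100.3] jaw ang rel -hx deg -154.1 axis err deg 27.87
```

Call:
carry_out --linear '[[0,-0.5,0],[0,-1,0],[0,-1,0],[0,-1,0],[0,-1,0],[0,-1,0],[0,-1,0],[0,-1,0]]' --angular '[[0,0,0],[0,0,0],[0,0,0],[0,0,0],[0,0,0],[0,0,0],[0,0,0],[0,0,0]]' --grip '[0.6,0.6,0.6,-0.05,-0.1,-0.15,-0.2,-0.3]'

```text
clock: 24.05
position: [0.5512, -0.3557, 0.0844]
eef_rot: [0.683, -0.683, 0.181, -0.183]
contact_force: [-0.6, 0.7, 0.3]
width: 0.0542
```

```bash
python3 - <<'E'
from mv import *
st()
E
```

```text
t 24.05 p [ 0.5512 -0.3557  0.0844] q [ 0.587  0.576 -0.109  1.704  0.077  0.863 -0.077] F [-0.6  0.7  0.3] M [-0.1  -0.03  0.  ] w 0.0542
 rel knob hx,up,z mm [ 281.2 -197.9  101.1] jaw ang rel -hx deg -154.1 axis err deg 27.86
```

Released without load. Open wider, then retreat straight up.

Call:
carry_out --linear '[[0,0,0],[0,0,0],[0,0,0],[0,0,0],[0,-3,0],[0,-10,0],[0,-20,0],[0,-30,0]]' --angular '[[0,0,0],[0,0,0],[0,0,0],[0,0,0],[0,0,0],[0,0,0],[0,0,0],[0,0,0]]' --grip '[-0.4,-0.5,-0.6,-0.6,-0.6,-0.6,-0.6,-0.6]'

```text
clock: 24.85
position: [0.5513, -0.3558, 0.1154]
eef_rot: [0.683, -0.683, 0.181, -0.184]
contact_force: [0.4, 0.6, -0.1]
width: 0.0694
```

Call:
carry_out --linear '[[0,-15,0],[0,-30,0],[0,-50,0],[0,-70,0],[0,-90,0],[0,-110,0],[0,-125,0],[0,-130,0]]' --angular '[[0,0,0],[0,0,0],[0,0,0],[0,0,0],[0,0,0],[0,0,0],[0,0,0],[0,0,0]]' --grip '[-0.6,-0.6,-0.6,-0.6,-0.6,-0.6,-0.6,-0.6]'

```text
clock: 25.65
position: [0.5516, -0.3561, 0.2471]
eef_rot: [-0.683, 0.683, -0.18, 0.185]
contact_force: [0.3, 0.1, -0.6]
width: 0.0701
```

Call:
carry_out --linear '[[-10,0,0],[-30,-5,0],[-55,-10,0],[-80,-15,0],[-105,-20,0],[-125,-20,0],[-135,-20,0],[-135,-20,0]]' --angular '[[0,0,0],[0,0,0],[0,0,0],[0,0,0],[0,0,0],[0,0,0],[0,0,0],[0,0,0]]' --grip '[-0.6,-0.6,-0.6,-0.6,-0.6,-0.6,-0.6,-0.6]'

```text
clock: 26.45
position: [0.4322, -0.2877, 0.2634]
eef_rot: [0.683, -0.683, 0.182, -0.183]
contact_force: [0.3, -1.0, 0.6]
width: 0.0697
```

```bash
python3 - <<'E'
from mv import *
from bench import get_image
st()
for n,o in(("side",(300,130)),("top",(320,140))):
    d=get_image(n);im=d["frame"][:,:,::-1].copy();cv2.imwrite(f"pics/f_{n}.png",im)
    I=cv2.resize(im[o[1]:o[1]+110,o[0]:o[0]+110],None,fx=5,fy=5,interpolation=cv2.INTER_CUBIC);I=cv2.convertScaleAbs(I,alpha=1.6,beta=10)
    cv2.imwrite(f"pics/p_{n}.png",I)
E
```

```text
t 26.45 p [ 0.4322 -0.2877  0.2634] q [ 0.622  0.183 -0.133  1.842  0.026  1.118 -0.042] F [ 0.3 -1.   0.6] M [-0.05 -0.07 -0.  ] w 0.0697
 rel knob hx,up,z mm [ 161.2 -172.4  290.3] jaw ang rel -hx deg -154.1 axis err deg 27.92
```

View pics/p_side.png

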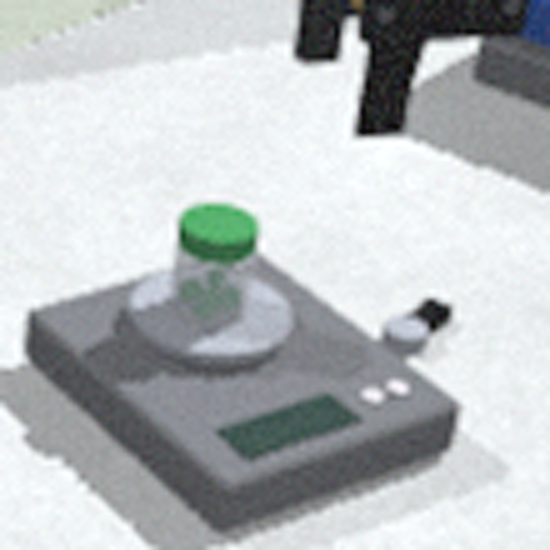

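View pics/p_top.png

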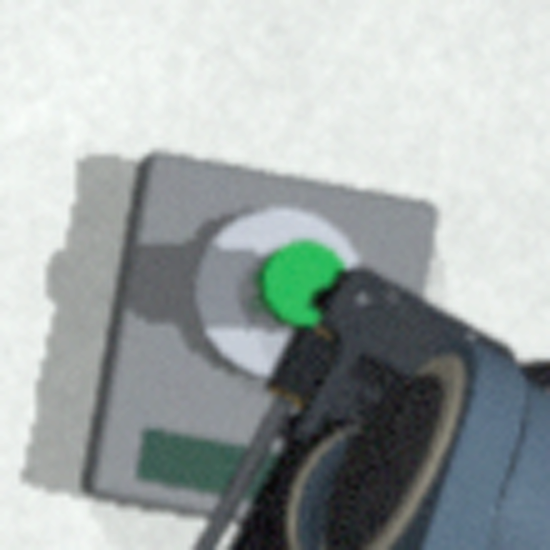

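View pics/f_top.png

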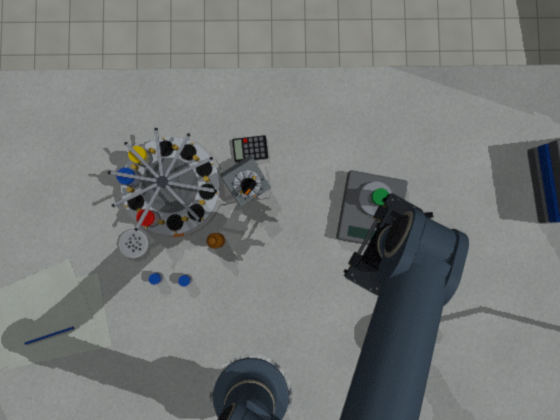

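View pics/f_side.png

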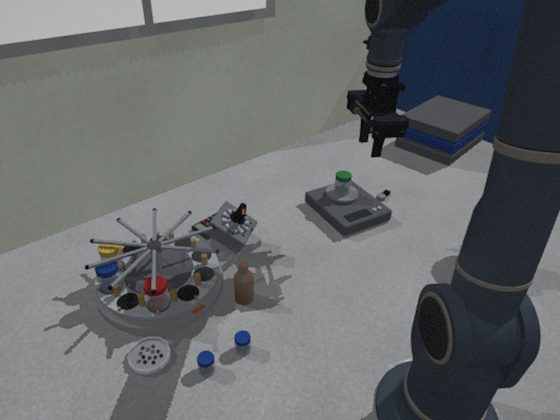

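```bash
python3 - <<'E'
from h import *
print("jar top",atz("top",cr((302,283),5,320,140),.114),"pan",atz("top",cr((282,242),5,320,150),.054))
print("jar side",atz("side",cr((218,226),5,300,130),.114),"pan side",atz("side",cr((211,309),5,300,130),.054))
for n,rs in(("top",dict(petri=(112,226,40,36),bottle=(203,230,26,24),calc=(230,133,42,30))),("side",dict(petri=(122,334,54,44),bottle=(228,258,32,50),loupe=(372,186,24,18),calc=(186,212,24,22)))):
    a=cv2.imread(f"pics/{n}0.png");b=cv2.imread(f"pics/f_{n}.png")
    for k,(x,y,w,h) in rs.items():
        g=[cv2.cvtColor(i[y:y+h,x:x+w],6).astype(np.float32) for i in(a,b)]
        print(n,k,"shift px",np.round(cv2.phaseCorrelate(g[0],g[1])[0],2),"meandiff",abs(g[0]-g[1]).mean().round(1))
E
```

```text
jar top [ 0.55164601 -0.35248891  0.114     ] pan [ 0.55265023 -0.35731764  0.054     ]
jar side [ 0.54691128 -0.34805364  0.114     ] pan side [ 0.54946404 -0.3549822   0.054     ]
top petri shift px [0.14 0.45] meandiff 16.0
top bottle shift px [ 0.41 -0.33] meandiff 17.7
top calc shift px [0.47 0.03] meandiff 7.8
side petri shift px [ 0.28 -0.06] meandiff 13.3
side bottle shift px [-0.47  0.2 ] meandiff 16.3
side loupe shift px [ 0.06 -0.15] meandiff 5.1
side calc shift px [-0.01 -0.  ] meandiff 4.8
```

```bash
python3 - <<'E'
from h import *
b=cv2.imread("pics/f_top.png");a=cv2.imread("pics/top0.png")
hsv=cv2.cvtColor(b,cv2.COLOR_BGR2HSV);m=cv2.inRange(hsv,(45,90,40),(75,255,255));m[:, :360]=0;m[:185]=0;m[215:]=0
ys,xs=np.nonzero(m);print("cap extents",xs.min(),xs.max(),ys.min(),ys.max())
# circle fit on unoccluded contour using subpixel-upsampled mask
k=8;B=cv2.resize(b[180:215,365:400],None,fx=k,fy=k,interpolation=cv2.INTER_CUBIC)
g=B[:,:,1].astype(int)-np.maximum(B[:,:,0],B[:,:,2]).astype(int);M=(g>g.max()*.45).astype(np.uint8)
c=max(cv2.findContours(M,0,1)[0],key=cv2.contourArea);p=c[:,0]
(cx,cy),r=cv2.minEnclosingCircle(p);u=cr((cx,cy),k,365,180);print("cap",u,r/k, atz("top",u,.114), "expected r px",.023/1.01*386.8)
# pan
A=cv2.resize(a[170:230,345:410],None,fx=k,fy=k,interpolation=cv2.INTER_CUBIC);G=cv2.cvtColor(A,6)
M=(G>112).astype(np.uint8);
for T in(100,110,120):
    M=(G>T).astype(np.uint8);M[:, :60]=M[:, :60]
    cs=[c for c in cv2.findContours(M,0,1)[0]];
    for c in cs:
        ar=cv2.contourArea(c)
        if 40000<ar<120000:(x,y),(w,h),_=cv2.fitEllipse(c);u=cr((x,y),k,345,170);print(T,"pan",u,w/k,h/k,atz("top",u,.054))
E
```

```text
cap extents 371 388 188 205
cap [380.32181454 196.19711494] 8.743409156799316 [ 0.55164228 -0.35333839  0.114     ] expected r px 8.808316831683168
100 pan [376.0337429  198.05450439] 32.674869537353516 33.10070037841797 [ 0.55249644 -0.35740728  0.054     ]
110 pan [377.17274475 198.67218208] 28.51417350769043 31.115755081176758 [ 0.55072532 -0.36053679  0.054     ]
```

```bash
python3 - <<'E'
from h import *
b=cv2.imread("pics/f_side.png");B=cv2.convertScaleAbs(cv2.resize(b[195:265,200:270],None,fx=8,fy=8,interpolation=cv2.INTER_CUBIC),alpha=1.8,beta=10)
zz=np.array([-0.4011,-0.2439,0.8829]);hx=np.array([.5196,-.8544,0]);up=np.cross(zz,hx);C=np.array([.595,0,.088]);a=np.radians(90-72)
bx=np.cos(a)*hx+np.sin(a)*up;by=np.cross(zz,bx)
for h,col in((.05,(0,0,255)),(.061,(255,0,0))):
    q=[C+h*zz+sx*.022*bx+sy*.008*by for sx,sy in((1,1),(1,-1),(-1,-1),(-1,1))]
    cv2.polylines(B,[((proj("side",q)-[200,195]+.5)*8).astype(int)],True,col,1)
cv2.imwrite("pics/kf.png",B)
E
```

```text
(no output)
```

View pics/kf.png

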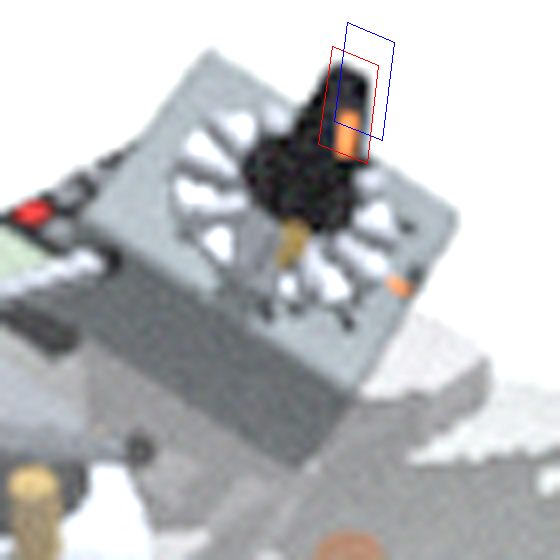

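The knob bar top at about (348,110) in this crop matches the fully-home outline (red), with the same small camera bias as at the start. The brass pin at (292,243) sits between teeth, in a notch. The job is ready to hand in.

```bash
python3 -c "
from bench import sign_off
print(sign_off())"
```

```text
the job is handed in; nothing more can be done
None
```

The green-capped jar is standing upright on the balance pan, released, and the job was handed in at about 26.5 s of the 58 s allowed. I pulled the knob out about 11 mm, turned it −72° and guided it most of the way back before letting go. I then lifted the green jar out at the gate and set it down, pressing with about 9 N at most.

**Last checks**
- **Knob:** it matches the outline for fully home, with its pin in a notch.
- **Other jars:** the red, yellow and blue jars still stand in the carousel, and the two small blue look-alikes were left alone.
- **Bottle, dish, calculator and magnifier:** image comparison showed shifts under 0.5 px. The magnifier and calculator matched closely. The dish and bottle differed more in brightness, which I put down to the arm's shadow.
- **Forces:** nothing I read at the wrist went above about 12 N, which was the knob spring.

**Disagreements:**
- **Jar off-centre:** the jar sits about 4 mm from the middle of the pan by the top camera, and about 7 mm by a rougher reading from the side camera. The robot's own position put it within about 1 mm. I left it there.
- **Cameras:** the two cameras disagree with each other by about 2–4 mm.

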